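# Ready the flask imager and start it

### The arm

A 6-joint arm with a two-finger parallel gripper is mounted at the origin on a cart in front of the work surface, level with it; the furniture and walls round the work are solid. World frame = base frame: x ahead of the robot, y to its left, z up, the work surface at z = 0. Lengths are in mm, angles in degrees, forces in N, time in s.
With the tool pointing down it reaches from about 300 to 850 mm from the base axis. Payload 4.2 kg.
Tool frame: the origin (TCP) lies at the very end of the fingers, on their centre line; the grasp point (between the pads) lies 19 mm behind it (env.grasp_offset is the distance from the TCP to the grasp point, in mm); z points along the fingers, y is the line along which they close (so a half turn about z gives the same grasp; the last joint's range is limited). The gripper opens to 91 mm and grips with 3 to 60 N. Pads are 32 mm wide; open, the fingers measure 118 mm over their backs; the gripper's body (76 mm by 178 mm) begins 60 mm behind the grasp point.
Start: joints at [64.916, 18.312, 89.639, -0, 72.044, -1.146], TCP at [233.311, 525.556, 213.976] pointing down, gripper open.
Joint ranges: [-177.97, 177.97], [-48.28, 115.42], [12.27, 149.76], [-77.06, 257.06], [2.81, 150.46], [-146.56, 146.56]. Speed limits (degrees/s): [147.25, 147.25, 180, 180, 180, 180].

### API

Orientations are given as [roll, pitch, yaw] about the fixed x, y, z axes, in that order (R = Rz(yaw) Ry(pitch) Rx(roll)).
In Python, from workcell import env gives the robot as it stands. The module is installed in compiled form; this text tells all that it offers.
- The arm moves only by the tool send_rows, never from a script. Its argument "motion" is a list of rows, each an object of numbers: "tx", "ty", "tz": the shift along the tool's x, y, z in units of 500 mm (1.0 is 500 mm); "rx", "ry", "rz": the turn, a rotation vector about the tool's x, y, z in units of 30 degrees (1.0 is 30 degrees); "gripper": the closure, from -1 (fully open) to 1 (shut). In form: [{"tx": .., "ty": .., "tz": .., "rx": .., "ry": .., "rz": .., "gripper": ..}, ...]. A call has 1 to 12 rows; each row shifts and turns the commanded pose from where the row before left it, along the tool's axes as they then stand; what a row does not reach is not made up. A row lasts 1/8 s, in which the tool goes at most 62.5 mm and 10.7 degrees, less where a joint would pass 70% of its speed; a pose out of reach is approached as far as the arm can. A call with a number of a shift or a turn outside -1 to 1 is refused whole. A call with a gripper value outside its range is refused whole. The fingers move at their own pace and stop on an object; "grip_force" is the grip in N (left out, the last holds). Time passes only in rows, so rows that do not move let the fingers close. It gives the time, the measured TCP pose, the force, the opening and the grip force at its end, in the units of the state.
- env.state(): the state, without advancing time (a new reading comes with each control period).
- env.grab_frame(name): name is "scene" or "side" or "wrist"; returns a dict with "frame" (384x512x3 uint8, red, green, blue), "vertical_fov" (degrees; the focal length in pixels is half the picture's height over the tangent of half this angle, whatever the lens; pixels are square), "cx", "cy" (the principal point, pixels), "k1" (the pictures are not rectified: a ray, as slopes to the right and down, at radius r is drawn at 1 + k1 r^2 times it, then the intrinsics apply), "rvec" (rotation vector, rad) and "tvec" (3), from world to camera coordinates, as OpenCV has them; the wrist camera has in their place "T_tool_cam" (4x4, takes a point from camera to tool coordinates, whose origin is the TCP and whose axes are the flange's). Camera axes: x right, y down, z forward; pixel columns grow to the right and rows downward; lengths in mm; the calibration is good to about 2 mm. A picture is of the moment at which its call begins: read the wrist's pose just before it. There is no depth.
- env.job_done(): hands the job in; it is judged then, once.
The state is a dict: "time_s": time; "qpos": joint angles; "qvel": joint speeds; "effort": joint torques, N m; "ee_pos": TCP position; "ee_rot": TCP orientation; "force": force on the tool from outside, world axes, zero at the start; "torque": the same for the moment, N m; "gripper_width": finger opening in mm; "gripper_force": force on a finger pad.
Only numpy, scipy, OpenCV 4.12 (cv2) and the standard library are available. Lean on these libraries where they do the work, as an engineer would, in place of code of your own. Each camera call takes 0.05 s, during which the arm holds its last target. There are 200 camera calls.

### The job

Get the flask imager ready and start it. Take the bare cardboard core off the label spindle and put it in the orange discard tray, put the fresh label roll on the spindle, fully down, and slide every culture flask on the bench, lying flat with its flat end first and its cap outward, into the imager, one to a lane, until you feel it meet the stop hidden under the roof. Once all of that is done press the green start button; leave the other things where they are.

Things in the scene. Friction and masses are not known exactly. Their poses are not given: they have to be found in the camera images.
- imager: the imager: a low white fixed box, 232 mm wide (y) and 137 mm deep, open in front and without a floor, so that flasks slide on the bench; same origin and axes as mouth. Its roof begins 8 mm in front of the origin; the roof's top is at z = 50 mm over the first 65 mm behind the origin and at 70 mm over the grey back part
- mouth (a point): the middle of the imager's front, on the bench; +x points straight into the imager, y along its front, z up. Three lanes run in along +x, centre lines at y = -72, 0 and +72 mm of this frame, each 58 mm wide and 36 mm high under the roof. The walls between them are 14 mm thick, with rounded front ends that begin 7 mm in front of this point
- stop_face (a point): the middle of the front face of a fixed black bar that closes all three lanes under the roof, square to them; its depth behind the front, 46 to 60 mm, differs from start to start and it cannot be seen from above. A flask is fully home with its flat end against this face (its body's middle 31 mm in front of it), the cap then stands out of the front
- start_top (a point): the top of the green start button on the imager's grey back part, near its -y end; pressed straight down
- start (a joint): travel of the start button in m, 0 released, 0.006 fully down, where it takes 5 N; springs back
- spindle_seat (a point): the foot of the upright steel spindle, on top of its round black seat (44 mm wide), 14 mm above the bench; the spindle is 18 mm thick and rises 44 mm above this point, its top tapered; the grey base plate is 100 x 84 mm and 8 mm thick, fixed
- core_center (a point): bare brown cardboard core, a tube 32 mm outside, 26 mm inside and 40 mm long, 20 g, standing on the spindle at the start; the point is its middle, half-way up; z along its axis
- roll_center (a point): fresh white label roll on a brown core, 56 mm outside, bore 26 mm, 40 mm high, 70 to 120 g, standing on the bench with its bore upright; the point is its middle, half-way up; z along its axis. Seated, it is 20 mm above the seat
- discard_tray_in (a point): the middle of the inner floor of the open orange discard tray, 104 x 104 mm, 34 mm high, walls 4 mm, fixed to the bench
- flask_1_center (a point): flat pink culture flask lying on the bench; may be absent (two or three are there). The point is the middle of its body, 14 mm above its underside; +y to its flat end, -y to its cap. Body 48 mm wide (x), 26 mm high, 31 mm to either side of the point along y; the cap, 30 mm wide, long and high, ends 61 mm from the point. 50 to 110 g
- flask_2_center (a point): flat clear, empty culture flask lying on the bench; may be absent (two or three are there). The point is the middle of its body, 14 mm above its underside; +y to its flat end, -y to its cap. Body 48 mm wide (x), 26 mm high, 31 mm to either side of the point along y; the cap, 30 mm wide, long and high, ends 61 mm from the point. 50 to 110 g
- flask_3_center (a point): flat pink culture flask lying on the bench; may be absent (two or three are there). The point is the middle of its body, 14 mm above its underside; +y to its flat end, -y to its cap. Body 48 mm wide (x), 26 mm high, 31 mm to either side of the point along y; the cap, 30 mm wide, long and high, ends 61 mm from the point. 50 to 110 g
- tally: grey hand tally counter, 35x45x57 mm, a bystander; origin under its middle
- pen: blue and white marker pen, 135 mm long, 16 mm thick, a bystander; origin under its middle
- tape: roll of brown tape lying flat, 103 mm wide, 25 mm high, a bystander; origin under its middle
Mind the look-alikes: they are no part of the job. Leave any blue or purple look-alike of the part that bears roll_center alone.

How it is judged (in metres and radians):
On the way, in this order (a step that is already met when the one before it is completed fails the run):
1. the core is in the tray, the roll is down on the spindle and every flask is home in a lane (x of core_center in the frame of discard_tray_in between -0.052 and 0.052 m and y of core_center in the frame of discard_tray_in between -0.052 and 0.052 m and z of core_center in the frame of discard_tray_in below 0.034 m and horizontal distance between roll_center and spindle_seat below 0.007 m and z of roll_center in the frame of spindle_seat below 0.025 m and angle between each of roll_center, flask_1_center, flask_2_center, flask_3_center's own z axis and vertical below 0.12 rad and x of flask_1_center in the frame of stop_face between -0.037 and -0.022 m and (y of flask_1_center in the frame of mouth between -0.086 and -0.058 m or y of flask_1_center in the frame of mouth between -0.014 and 0.014 m or y of flask_1_center in the frame of mouth between 0.058 and 0.086 m) and angle between the y axis of each of flask_1_center, flask_2_center, flask_3_center and the x axis of mouth, either way round below 0.25 rad and height (world z) of each of flask_1_center, flask_2_center, flask_3_center below 0.022 m and x of flask_2_center in the frame of stop_face between -0.037 and -0.022 m and (y of flask_2_center in the frame of mouth between -0.086 and -0.058 m or y of flask_2_center in the frame of mouth between -0.014 and 0.014 m or y of flask_2_center in the frame of mouth between 0.058 and 0.086 m) and x of flask_3_center in the frame of stop_face between -0.037 and -0.022 m and (y of flask_3_center in the frame of mouth between -0.086 and -0.058 m or y of flask_3_center in the frame of mouth between -0.014 and 0.014 m or y of flask_3_center in the frame of mouth between 0.058 and 0.086 m)), for 0.2 s.
2. the start button is pressed (value of joint start above 0.004 m), for 0.05 s.
At the end, for the whole second after the job is handed in: The core lies or stands inside the discard tray; the roll sits on the spindle within 5 mm of fully down and upright; every flask present lies flat in a lane of its own, cap outward, its flat end within 5 mm of the hidden stop; the start button has been pressed after that and is up again (all of step 1 and value of joint start below 0.002 m); the robot touches nothing.
It fails at once if the tally counter is knocked more than 4 cm from its place (distance of tally from where it was at the start of the episode above 0.04 m).
It fails at once if the pen is knocked more than 4 cm from its place (distance of pen from where it was at the start of the episode above 0.04 m).
It fails at once if the tape roll is knocked more than 4 cm from its place (distance of tape from where it was at the start of the episode above 0.04 m).
Of flask_1, flask_2, flask_3 only 2 to 3 are there at a start; the rules pass over those that are not, and their reading is None.
At some moment in a run one of flask_1, flask_2, flask_3, roll may be knocked a few centimetres aside while the robot is not near it.
Once in a run the grip may slacken for a moment while it holds something.
It also fails if it takes over 210 s, if anything falls off the work surface, if the arm or the gripper's body presses on something with over 40 N, if the wrist force passes 120 N, or if a joint passes its speed limit or range.

## Working session

There is one attempt and no reset: what is moved stays moved. The work goes in short steps, Python scripts to look and compute and a tool call to move; the robot and the scene stay as the last step left them, time stands still between calls to the robot, and variables do not carry over. Pictures are saved under pics/ and viewed, at most 16 in all, crops included, and the job is handed in when it is done.

Besides the shell and the picture viewer there is one more tool, called by a JSON object that holds its "op" and its "data". send_rows: Moves the arm, as the interface text tells. Shifts and turns lie within -1 to 1; 1 stands for 500 mm of shift or 30 degrees of turn. Its arguments: {"type":"object","properties":{"motion":{"type":"array"},"grip_force":{"type":"number"}},"required":["motion"]}

```bash
mkdir -p pics; cat > h.py <<'E'
import numpy as np, cv2, pickle, sys
from scipy.spatial.transform import Rotation as R
from workcell import env
def grab(name, fn):
    s=env.state(); f=env.grab_frame(name)
    cv2.imwrite(f'pics/{fn}.png', f['frame'][:,:,::-1])
    if 'T_tool_cam' in f:
        T=np.eye(4); T[:3,:3]=R.from_euler('xyz',s['ee_rot'],degrees=True).as_matrix(); T[:3,3]=s['ee_pos']
        M=T@np.array(f['T_tool_cam'])
    else:
        Rm=cv2.Rodrigues(np.array(f['rvec'],float))[0]; M=np.eye(4); M[:3,:3]=Rm.T; M[:3,3]=-Rm.T@np.array(f['tvec']).ravel()
    f['M']=M; pickle.dump(f,open(f'pics/{fn}.pkl','wb')); return f
def load(fn): return pickle.load(open(f'pics/{fn}.pkl','rb'))
def foc(f): return f['frame'].shape[0]/2/np.tan(np.radians(f['vertical_fov'])/2)
def pt(f,u,v,z):
    F=foc(f); d=np.array([(u-f['cx'])/F,(v-f['cy'])/F]); p=d.copy()
    for _ in range(20): p=d/(1+f['k1']*(p@p))
    r=f['M'][:3,:3]@np.array([p[0],p[1],1]); o=f['M'][:3,3]
    return (o+r*(z-o[2])/r[2]).round(1)
def proj(f,P):
    F=foc(f); q=f['M'][:3,:3].T@(np.array(P,float)-f['M'][:3,3]); p=q[:2]/q[2]; p=p*(1+f['k1']*(p@p))
    return (p*F+[f['cx'],f['cy']]).round(1)
E
python3 - <<'E'
from h import *
for n in ('scene','side','wrist'):
    f=grab(n,n+'0'); print(n,f['M'].round(2).tolist(),f['vertical_fov'],f['k1'])
a=[cv2.imread(f'pics/{n}0.png') for n in('scene',)]
cv2.imwrite('pics/v1.png',cv2.resize(a[0],(800,600),interpolation=cv2.INTER_CUBIC))
b=cv2.imread('pics/side0.png');cv2.imwrite('pics/v2.png',cv2.resize(b,(800,600),interpolation=cv2.INTER_CUBIC))
s=env.state();print(s)
E
```

```text
scene [[0.53, -0.63, 0.56, -229.62], [-0.85, -0.4, 0.35, -288.68], [0.0, -0.66, -0.75, 1072.34], [0.0, 0.0, 0.0, 1.0]] 49.35684268703253 -0.1101284832439307
side [[0.98, -0.1, 0.18, 334.82], [-0.2, -0.49, 0.85, -674.19], [0.01, -0.86, -0.5, 607.41], [0.0, 0.0, 0.0, 1.0]] 53.178873495268896 -0.029342987857006182
wrist [[0.41, 0.88, 0.24, 165.16], [0.91, -0.39, -0.11, 554.88], [-0.0, 0.27, -0.96, 384.49], [0.0, 0.0, 0.0, 1.0]] 71.06125613573157 0.021707962517690752
{'time_s': 0.15, 'qpos': array([ 6.49174436e+01,  1.83437413e+01,  8.96877997e+01, -1.45506330e-03,
        7.20437329e+01, -1.14664716e+00]), 'qvel': array([-0.02503073, -0.12384402, -0.24024564, -0.12220319,  0.09261007,
        0.01520231]), 'effort': array([ 1.44165392e-04, -4.12772334e+01, -2.32153505e+01,  7.28180143e-02,
        4.33425698e-02, -1.16342876e-04]), 'ee_pos': array([233.14776922, 525.22030422, 213.32554059]), 'ee_rot': array([-1.79924713e+02, -1.23015427e-04,  1.56064540e+02]), 'force': array([-0.17325548,  0.33475661, -0.26938711]), 'torque': array([ 0.01080556, -0.00412977,  0.01713738]), 'gripper_force': 0.0, 'gripper_width': 91.34519732733746}
```

View pics/v1.png

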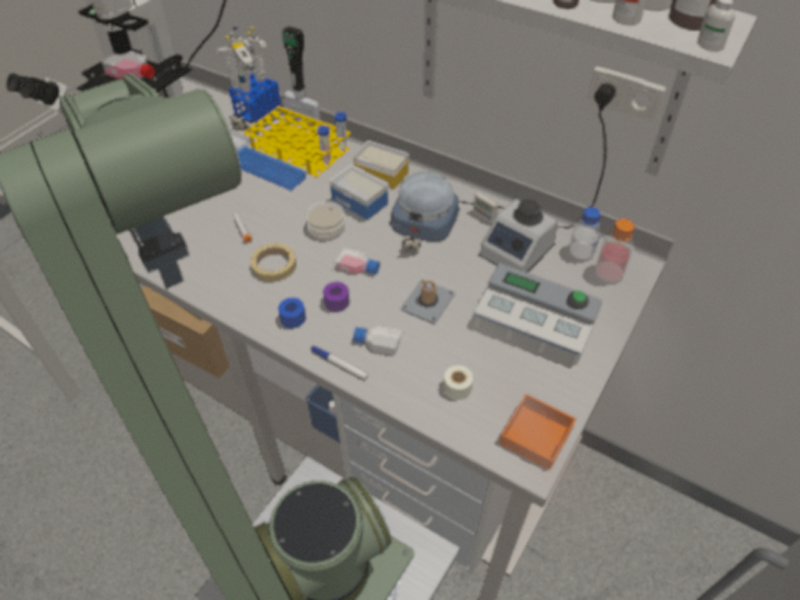

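View pics/v2.png

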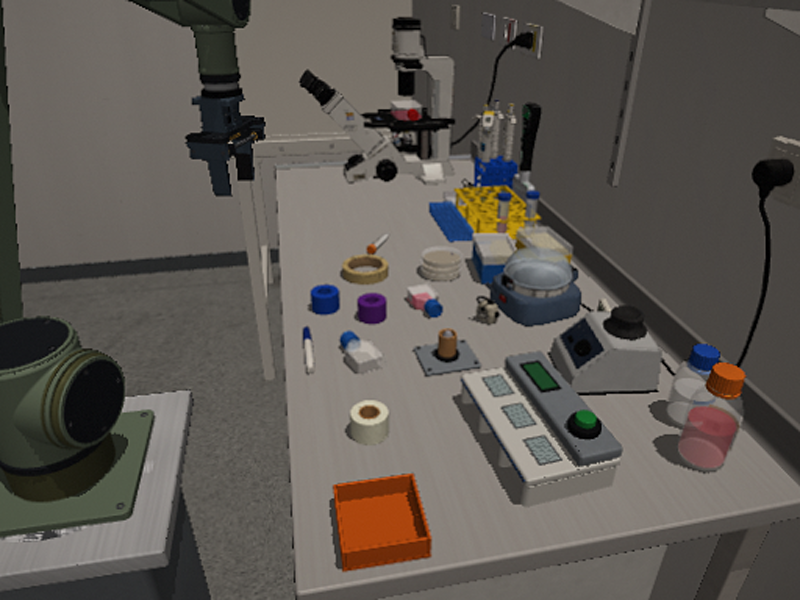

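Scene (800x600 view): roll at (458,382), tray (537,430), core on spindle (428,292), imager roof (475-598, 270-355), button (579,297), clear flask (380,340) cap left-blue, pink flask (355,262) cap right, look-alikes blue/purple at (292,312)/(336,295). Two flasks visible.

```bash
python3 - <<'E'
from h import *
f=load('scene0'); g=load('side0'); k=.64
S={'roll top':(458,378,40,369,412,40),'core top':(429,285,54,447,333,54),'tray ctr':(538,428,4,383,522,4),
'button':(579,297,78,585,420,78),'clear cap end':(355,337,15,344,338,15),'clear flat':(401,342,14,379,358,14),
'pink cap end':(378,267,15,438,310,15),'pink flat':(337,262,14,408,292,14),
'roof front -y corner':(585,352,50,526,500,50),'roof front +y corner':(474,316,50,462,376,50),
'roof back -y':(599,303,70,618,447,70),'roof back +y':(491,270,70,508,356,70),
'plate L':(404,303,8,415,348,8),'plate R':(453,292,8,480,364,8),'plate T':(424,282,8,466,344,8),'plate B':(434,320,8,428,374,8),
'pen a':(313,349,8,307,330,8),'pen b':(366,375,8,310,371,8),'blue':(292,305,40,325,290,40),'purple':(336,288,40,372,297,40),'tally':(411,243,30,488,308,20),'tape':(273,262,25,366,265,25)}
for n,(a,b,z,c,d,z2) in S.items(): print(n,pt(f,a*k,b*k,z),pt(g,c*k,d*k,z2))
E
```

```text
roll top [418.1  -4.   40. ] [420.2  -2.3  40. ]
core top [582.7 158.5  54. ] [580.  161.1  54. ]
tray ctr [ 421.7 -175.7    4. ] [ 411.7 -171.     4. ]
button [ 698.8 -128.2   78. ] [ 695.3 -120.2   78. ]
clear cap end [409.6 230.2  15. ] [410.  239.3  15. ]
clear flat [449.6 144.2  14. ] [462.1 166.4  14. ]
pink cap end [599.7 300.4  15. ] [601.6 304.3  15. ]
pink flat [564.1 388.3  14. ] [559.1 389.1  14. ]
roof front -y corner [ 596.8 -188.5   50. ] [ 579.2 -211.3   50. ]
roof front +y corner [561.5  39.4  50. ] [572.8  42.7  50. ]
roof back -y [ 713.1 -168.4   70. ] [ 719.  -169.1   70. ]
roof back +y [677.3  62.1  70. ] [650.   53.4  70. ]
plate L [545.8 197.5   8. ] [531.5 193.3   8. ]
plate R [629.6 123.8   8. ] [630.7 123.8   8. ]
plate T [621.2 192.7   8. ] [624.7 188.1   8. ]
plate B [539.5 119.    8. ] [536.3 113.1   8. ]
pen a [342.9 288.1   8. ] [346.1 290.6   8. ]
pen b [348.  161.3   8. ] [343.3 159.5   8. ]
blue [393.1 377.5  40. ] [389.4 381.8  40. ]
purple [480.8 327.8  40. ] [476.5 335.9  40. ]
tally [691.7 270.4  30. ] [697.3 284.9  20. ]
tape [479.1 503.6  25. ] [489.2 508.5  25. ]
```

{"op": "send_rows", "data": {"motion": [{"rz": -0.275}, {"rz": -0.275}, {"rz": -0.275}, {"rz": -0.275}, {"tx": -0.05, "ty": -0.112, "tz": -0.005}, {"tx": -0.05, "ty": -0.112, "tz": -0.005}, {"tx": -0.05, "ty": -0.112, "tz": -0.005}, {"tx": -0.05, "ty": -0.112, "tz": -0.005}, {"tx": -0.05, "ty": -0.112, "tz": -0.005}, {"tx": -0.05, "ty": -0.112, "tz": -0.005}, {"tx": -0.05, "ty": -0.112, "tz": -0.005}, {"tx": -0.05, "ty": -0.112, "tz": -0.005}]}}

```text
invalid input at $.motion[0]: expected keys tx, ty, tz, rx, ry, rz, gripper
```

```bash
python3 - <<'E'
from h import *
f=grab('wrist','w1'); s=env.state(); print(s['ee_pos'],s['ee_rot'],s['qpos'],s['qvel'])
cv2.imwrite('pics/v3.png',cv2.resize(cv2.imread('pics/w1.png'),(800,600),interpolation=cv2.INTER_CUBIC))
E
```

```text
[233.18548749 525.28504435 213.48848311] [-1.79944965e+02 -1.11563253e-03  1.56063676e+02] [ 6.49159577e+01  1.83339654e+01  8.96782227e+01  1.37205571e-05
  7.20428581e+01 -1.14772265e+00] [ 0.05310181  0.01189089 -0.14536493  0.03603382  0.07662114  0.02954422]
```

View pics/v3.png

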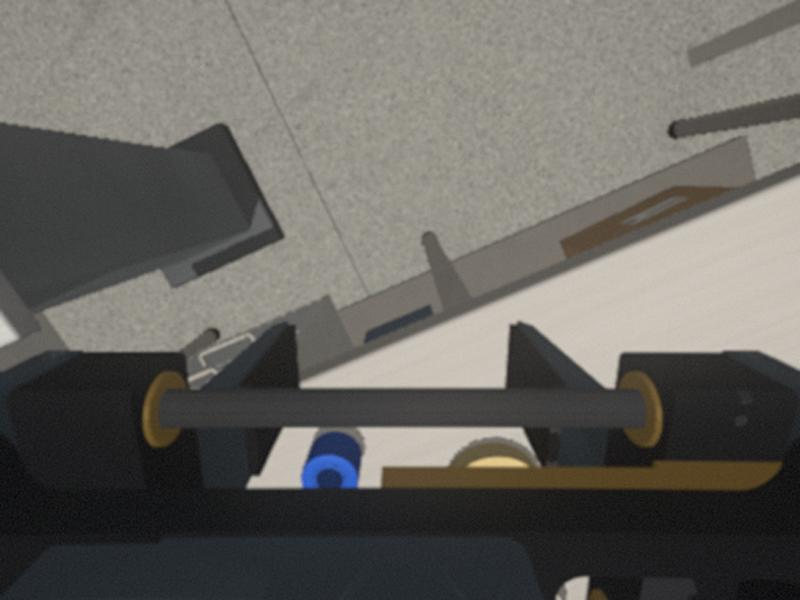

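The move was refused (all keys are needed). The wrist view shows mostly the +tool-x side; lower half is blocked by the gripper. I'll go to yaw 9.

{"op": "send_rows", "data": {"motion": [{"tx": 0, "ty": 0, "tz": -0.014, "rx": 0, "ry": 0, "rz": 0.35, "gripper": -1}, {"tx": 0, "ty": 0, "tz": -0.014, "rx": 0, "ry": 0, "rz": 0.35, "gripper": -1}, {"tx": 0, "ty": 0, "tz": -0.014, "rx": 0, "ry": 0, "rz": 0.35, "gripper": -1}, {"tx": 0, "ty": 0, "tz": -0.014, "rx": 0, "ry": 0, "rz": 0.35, "gripper": -1}, {"tx": 0, "ty": 0, "tz": -0.014, "rx": 0, "ry": 0, "rz": 0.35, "gripper": -1}, {"tx": 0, "ty": 0, "tz": -0.014, "rx": 0, "ry": 0, "rz": 0.35, "gripper": -1}, {"tx": 0, "ty": 0, "tz": -0.014, "rx": 0, "ry": 0, "rz": 0.35, "gripper": -1}, {"tx": 0, "ty": 0, "tz": -0.014, "rx": 0, "ry": 0, "rz": 0.35, "gripper": -1}, {"tx": 0, "ty": 0, "tz": -0.014, "rx": 0, "ry": 0, "rz": 0.35, "gripper": -1}, {"tx": 0, "ty": 0, "tz": -0.014, "rx": 0, "ry": 0, "rz": 0.35, "gripper": -1}, {"tx": 0, "ty": 0, "tz": -0.014, "rx": 0, "ry": 0, "rz": 0.35, "gripper": -1}, {"tx": 0, "ty": 0, "tz": -0.014, "rx": 0, "ry": 0, "rz": 0.35, "gripper": -1}]}}

```text
time_s: 1.7
ee_pos: [233.3, 525.4, 297.9]
ee_rot: [180.0, 0.0, 29.7]
force: [1.1, 0.3, -0.0]
gripper_width: 91.4
gripper_force: 0.0
```

{"op": "send_rows", "data": {"motion": [{"tx": 0, "ty": 0, "tz": 0, "rx": 0, "ry": 0, "rz": 0.35, "gripper": -1}, {"tx": 0, "ty": 0, "tz": 0, "rx": 0, "ry": 0, "rz": 0.35, "gripper": -1}, {"tx": 0.027, "ty": 0.109, "tz": 0, "rx": 0, "ry": 0, "rz": 0, "gripper": -1}, {"tx": 0.027, "ty": 0.109, "tz": 0, "rx": 0, "ry": 0, "rz": 0, "gripper": -1}, {"tx": 0.027, "ty": 0.109, "tz": 0, "rx": 0, "ry": 0, "rz": 0, "gripper": -1}, {"tx": 0.027, "ty": 0.109, "tz": 0, "rx": 0, "ry": 0, "rz": 0, "gripper": -1}, {"tx": 0.027, "ty": 0.109, "tz": 0, "rx": 0, "ry": 0, "rz": 0, "gripper": -1}, {"tx": 0.027, "ty": 0.109, "tz": 0, "rx": 0, "ry": 0, "rz": 0, "gripper": -1}, {"tx": 0.027, "ty": 0.109, "tz": 0, "rx": 0, "ry": 0, "rz": 0, "gripper": -1}, {"tx": 0.027, "ty": 0.109, "tz": 0, "rx": 0, "ry": 0, "rz": 0, "gripper": -1}, {"tx": 0.027, "ty": 0.109, "tz": 0, "rx": 0, "ry": 0, "rz": 0, "gripper": -1}, {"tx": 0, "ty": 0, "tz": 0, "rx": 0, "ry": 0, "rz": 0, "gripper": -1}]}}

```text
time_s: 3.2
ee_pos: [431.4, 57.3, 297.7]
ee_rot: [180.0, 0.0, 8.7]
force: [-0.8, 0.0, 0.7]
gripper_width: 91.4
gripper_force: 0.0
```

```bash
python3 - <<'E'
from h import *
f=grab('wrist','w1'); s=env.state(); print(s['ee_pos'],s['ee_rot'],s['qpos'])
cv2.imwrite('pics/v3.png',cv2.resize(cv2.imread('pics/w1.png'),(800,600),interpolation=cv2.INTER_CUBIC))
E
```

```text
[430.7217275   59.01666482 297.66682697] [-1.79971873e+02  3.97905307e-02  8.83564656e+00] [6.26587341e+00 2.78399975e+00 9.73351051e+01 2.67269777e-02
 7.99219079e+01 8.74255502e+01]
```

View pics/v3.png

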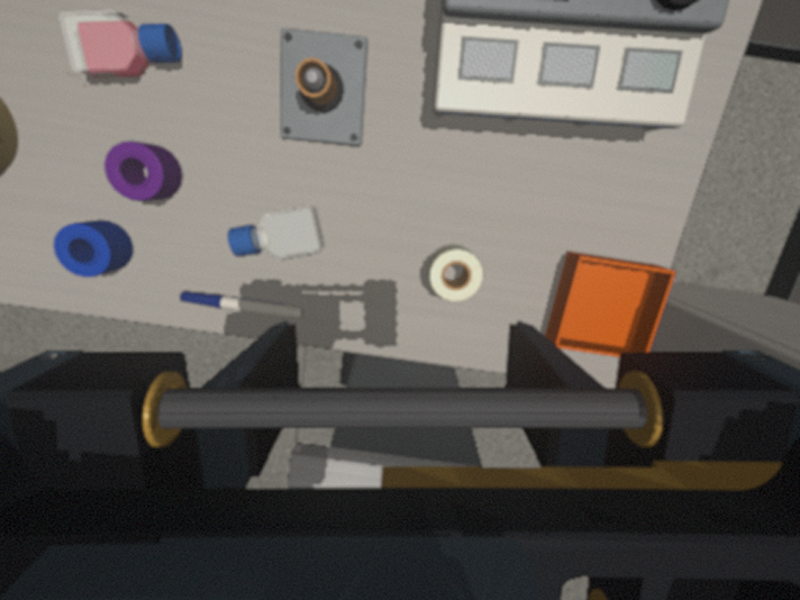

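```bash
python3 - <<'E'
from h import *
g=load('w1'); k=.64
S={'roll top':(456,273,40),'roll bore':(457,274,40),'core top':(313,78,54),'tray floor':(603,306,4),
'roof front +y':(437,110,50),'roof front -y':(685,125,50),'roof step +y':(444,22,50),'roof step -y':(705,37,50),
'plate TL':(284,31,8),'plate TR':(367,38,8),'plate BR':(361,144,8),'plate BL':(281,136,8),
'clear cap end':(229,242,15),'clear flat1':(313,207,26),'clear flat2':(320,250,26),'cl neck1':(265,215,26),'cl neck2':(273,256,26),
'pink cap end':(181,43,15),'pink flat1':(62,14,14),'pink flat2':(75,69,14), 'pen a':(181,296,8),'tray rim1':(568,252,34),'tray rim2':(674,268,34),'pink flat1t':(62,14,26),'pink flat2t':(77,69,26)}
for n,(c,d,z2) in S.items(): print(n,pt(g,c*k,d*k,z2))
E
```

```text
roll top [423.5  -2.3  40. ]
roll bore [422.6  -3.5  40. ]
core top [581.1 159.   54. ]
tray floor [ 403.9 -182.1    4. ]
roof front +y [572.8  45.1  50. ]
roof front -y [ 593.4 -182.4   50. ]
roof step +y [642.7  51.3  50. ]
roof step -y [ 663.8 -175.3   50. ]
plate TL [625.5 200.2   8. ]
plate TR [632.  120.8   8. ]
plate BR [536.  114.6   8. ]
plate BL [531.  196.5   8. ]
clear cap end [415.2 241.8  15. ]
clear flat1 [466.8 154.   26. ]
clear flat2 [423.5 142.5  26. ]
cl neck1 [451.1 202.2  26. ]
cl neck2 [409.5 191.1  26. ]
pink cap end [598.1 293.6  15. ]
pink flat1 [604.1 401.8  14. ]
pink flat2 [559.4 393.3  14. ]
pen a [344.2 295.    8. ]
tray rim1 [ 461.8 -114.1   34. ]
tray rim2 [ 461.7 -227.    34. ]
pink flat1t [601.5 393.   26. ]
pink flat2t [558.3 382.9  26. ]
```

The picture shows the whole bench: core (313,78), roll (456,273), tray floor (603,306), imager front edge (437,110)-(685,125), clear flask flat end (317,228), pink flask cap (181,43). Measurements agree with the scene and side views. Now grasp the core.

{"op": "send_rows", "data": {"motion": [{"tx": 0.066, "ty": -0.0303, "tz": 0.089, "rx": 0, "ry": 0, "rz": 0, "gripper": -1}, {"tx": 0.066, "ty": -0.0303, "tz": 0.089, "rx": 0, "ry": 0, "rz": 0, "gripper": -1}, {"tx": 0.066, "ty": -0.0303, "tz": 0.089, "rx": 0, "ry": 0, "rz": 0, "gripper": -1}, {"tx": 0.066, "ty": -0.0303, "tz": 0.089, "rx": 0, "ry": 0, "rz": 0, "gripper": -1}, {"tx": 0.065, "ty": -0.0303, "tz": 0.089, "rx": 0, "ry": 0, "rz": 0, "gripper": -1}, {"tx": 0, "ty": 0, "tz": 0.049, "rx": 0, "ry": 0, "rz": 0, "gripper": -1}, {"tx": 0, "ty": 0, "tz": 0.049, "rx": 0, "ry": 0, "rz": 0, "gripper": -1}, {"tx": 0, "ty": 0, "tz": 0, "rx": 0, "ry": 0, "rz": 0, "gripper": 0.4}, {"tx": 0, "ty": 0, "tz": 0, "rx": 0, "ry": 0, "rz": 0, "gripper": 1}, {"tx": 0, "ty": 0, "tz": 0, "rx": 0, "ry": 0, "rz": 0, "gripper": 1}, {"tx": 0, "ty": 0, "tz": 0, "rx": 0, "ry": 0, "rz": 0, "gripper": 1}, {"tx": 0, "ty": 0, "tz": 0, "rx": 0, "ry": 0, "rz": 0, "gripper": 1}], "grip_force": 15}}

```text
time_s: 4.75
ee_pos: [581.3, 161.0, 27.0]
ee_rot: [-180.0, -0.1, 9.0]
force: [-0.9, 0.5, -0.1]
gripper_width: 43.8
gripper_force: 0.0
```

{"op": "send_rows", "data": {"motion": [{"tx": 0, "ty": 0, "tz": 0, "rx": 0, "ry": 0, "rz": 0, "gripper": 1}, {"tx": 0, "ty": 0, "tz": 0, "rx": 0, "ry": 0, "rz": 0, "gripper": 1}, {"tx": 0, "ty": 0, "tz": 0, "rx": 0, "ry": 0, "rz": 0, "gripper": 1}, {"tx": 0, "ty": 0, "tz": 0, "rx": 0, "ry": 0, "rz": 0, "gripper": 1}]}}

```text
time_s: 5.25
ee_pos: [581.2, 161.0, 26.6]
ee_rot: [180.0, -0.0, 9.1]
force: [-0.7, -0.6, 2.6]
gripper_width: 31.7
gripper_force: 15.0
```

{"op": "send_rows", "data": {"motion": [{"tx": 0, "ty": 0, "tz": -0.07, "rx": 0, "ry": 0, "rz": 0, "gripper": 1}, {"tx": 0, "ty": 0, "tz": -0.07, "rx": 0, "ry": 0, "rz": 0, "gripper": 1}, {"tx": -0.0631, "ty": 0.0864, "tz": 0, "rx": 0, "ry": 0, "rz": 0, "gripper": 1}, {"tx": -0.0631, "ty": 0.0864, "tz": 0, "rx": 0, "ry": 0, "rz": 0, "gripper": 1}, {"tx": -0.0631, "ty": 0.0864, "tz": 0, "rx": 0, "ry": 0, "rz": 0, "gripper": 1}, {"tx": -0.0631, "ty": 0.0864, "tz": 0, "rx": 0, "ry": 0, "rz": 0, "gripper": 1}, {"tx": -0.0631, "ty": 0.0864, "tz": 0, "rx": 0, "ry": 0, "rz": 0, "gripper": 1}, {"tx": -0.0631, "ty": 0.0864, "tz": 0, "rx": 0, "ry": 0, "rz": 0, "gripper": 1}, {"tx": -0.0631, "ty": 0.0864, "tz": 0, "rx": 0, "ry": 0, "rz": 0, "gripper": 1}, {"tx": 0, "ty": 0, "tz": 0, "rx": 0, "ry": 0, "rz": 0, "gripper": 1}, {"tx": 0, "ty": 0, "tz": 0, "rx": 0, "ry": 0, "rz": 0, "gripper": 1}]}}

```text
time_s: 6.62
ee_pos: [410.8, -172.2, 96.4]
ee_rot: [-180.0, -0.0, 9.0]
force: [-0.1, 0.6, -0.6]
gripper_width: 31.7
gripper_force: 15.0
```

{"op": "send_rows", "data": {"motion": [{"tx": 0, "ty": 0, "tz": 0.048, "rx": 0, "ry": 0, "rz": 0, "gripper": 1}, {"tx": 0, "ty": 0, "tz": 0.048, "rx": 0, "ry": 0, "rz": 0, "gripper": 1}, {"tx": 0, "ty": 0, "tz": 0.046, "rx": 0, "ry": 0, "rz": 0, "gripper": 1}, {"tx": 0, "ty": 0, "tz": 0, "rx": 0, "ry": 0, "rz": 0, "gripper": 1}, {"tx": 0, "ty": 0, "tz": 0, "rx": 0, "ry": 0, "rz": 0, "gripper": -0.2}, {"tx": 0, "ty": 0, "tz": 0, "rx": 0, "ry": 0, "rz": 0, "gripper": -0.2}, {"tx": 0, "ty": 0, "tz": 0, "rx": 0, "ry": 0, "rz": 0, "gripper": -0.2}, {"tx": 0, "ty": 0, "tz": 0, "rx": 0, "ry": 0, "rz": 0, "gripper": -0.2}, {"tx": 0, "ty": 0, "tz": -0.07, "rx": 0, "ry": 0, "rz": 0, "gripper": -0.2}, {"tx": 0, "ty": 0, "tz": -0.07, "rx": 0, "ry": 0, "rz": 0, "gripper": -1}, {"tx": 0, "ty": 0, "tz": -0.05, "rx": 0, "ry": 0, "rz": 0, "gripper": -1}, {"tx": 0, "ty": 0, "tz": -0.05, "rx": 0, "ry": 0, "rz": 0, "gripper": -1}]}}

```text
time_s: 8.12
ee_pos: [410.5, -172.4, 146.6]
ee_rot: [180.0, -0.0, 9.0]
force: [0.2, -0.4, -0.2]
gripper_width: 81.5
gripper_force: 0.0
```

```bash
python3 - <<'E'
from h import *
f=grab('side','s2'); s=env.state(); print(s['ee_pos'],s['gripper_width'])
g=grab('scene','c2')
a=cv2.resize(cv2.imread('pics/s2.png')[180:384,160:420],(520,408)); b=cv2.resize(cv2.imread('pics/c2.png')[130:310,180:400],(264,216))
o=np.zeros((408,784,3),np.uint8);o[:, :520]=a;o[:216,520:]=b;cv2.imwrite('pics/v4.png',o)
E
```

```text
[ 412.42174168 -173.29891432  149.45702847] 85.82817866435929
```

View pics/v4.png

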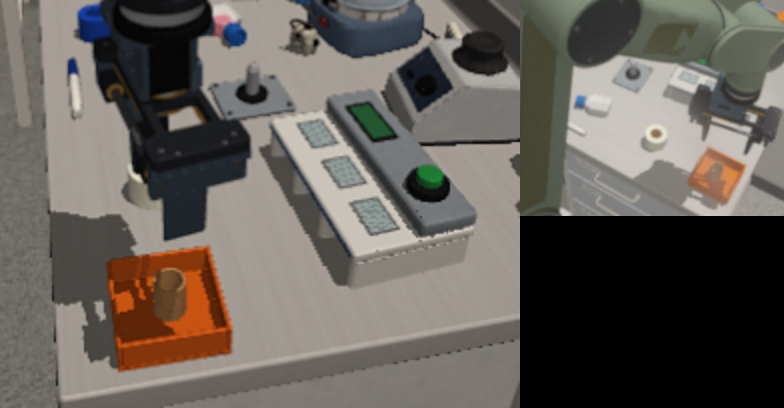

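The core stands in the tray at (170,293) and the spindle is bare. Next is the roll.

{"op": "send_rows", "data": {"motion": [{"tx": 0.019, "ty": -0.083, "tz": 0, "rx": 0, "ry": 0, "rz": 0, "gripper": -1}, {"tx": 0.019, "ty": -0.083, "tz": 0, "rx": 0, "ry": 0, "rz": 0, "gripper": -1}, {"tx": 0.019, "ty": -0.083, "tz": 0, "rx": 0, "ry": 0, "rz": 0, "gripper": -1}, {"tx": 0.019, "ty": -0.083, "tz": 0, "rx": 0, "ry": 0, "rz": 0, "gripper": -1}, {"tx": 0, "ty": 0, "tz": 0.092, "rx": 0, "ry": 0, "rz": 0, "gripper": -1}, {"tx": 0, "ty": 0, "tz": 0.092, "rx": 0, "ry": 0, "rz": 0, "gripper": -1}, {"tx": 0, "ty": 0, "tz": 0.09, "rx": 0, "ry": 0, "rz": 0, "gripper": -1}, {"tx": 0, "ty": 0, "tz": 0, "rx": 0, "ry": 0, "rz": 0, "gripper": 1}, {"tx": 0, "ty": 0, "tz": 0, "rx": 0, "ry": 0, "rz": 0, "gripper": 1}, {"tx": 0, "ty": 0, "tz": 0, "rx": 0, "ry": 0, "rz": 0, "gripper": 1}, {"tx": 0, "ty": 0, "tz": 0, "rx": 0, "ry": 0, "rz": 0, "gripper": 1}, {"tx": 0, "ty": 0, "tz": 0, "rx": 0, "ry": 0, "rz": 0, "gripper": 1}], "grip_force": 25}}

```text
time_s: 9.72
ee_pos: [422.9, -2.5, 9.7]
ee_rot: [180.0, -0.2, 9.1]
force: [-0.9, 1.2, 7.2]
gripper_width: 55.1
gripper_force: 25.0
```

{"op": "send_rows", "data": {"motion": [{"tx": 0, "ty": 0, "tz": -0.08, "rx": 0, "ry": 0, "rz": 0, "gripper": 1}, {"tx": 0, "ty": 0, "tz": -0.08, "rx": 0, "ry": 0, "rz": 0, "gripper": 1}, {"tx": 0.0724, "ty": -0.0536, "tz": 0, "rx": 0, "ry": 0, "rz": 0, "gripper": 1}, {"tx": 0.0724, "ty": -0.0536, "tz": 0, "rx": 0, "ry": 0, "rz": 0, "gripper": 1}, {"tx": 0.0724, "ty": -0.0536, "tz": 0, "rx": 0, "ry": 0, "rz": 0, "gripper": 1}, {"tx": 0.0724, "ty": -0.0536, "tz": 0, "rx": 0, "ry": 0, "rz": 0, "gripper": 1}, {"tx": 0.0724, "ty": -0.0536, "tz": 0, "rx": 0, "ry": 0, "rz": 0, "gripper": 1}, {"tx": 0, "ty": 0, "tz": 0, "rx": 0, "ry": 0, "rz": 0, "gripper": 1}, {"tx": 0, "ty": 0, "tz": 0, "rx": 0, "ry": 0, "rz": 0, "gripper": 1}]}}

```text
time_s: 10.85
ee_pos: [578.6, 157.9, 88.2]
ee_rot: [180.0, 0.1, 9.1]
force: [-0.3, 0.7, -0.6]
gripper_width: 54.5
gripper_force: 25.0
```

```bash
python3 - <<'E'
from h import *
w=grab('wrist','w3'); f=grab('side','s3'); s=env.state(); print(s['ee_pos'],s['gripper_width'],s['qpos'])
p=s['ee_pos']; print(proj(w,p+[0,0,30]),proj(f,p+[0,0,10]))
u,v=proj(f,p).astype(int)
a=cv2.resize(cv2.imread('pics/w3.png')[192:384,128:384],(512,384)); b=cv2.resize(cv2.imread('pics/s3.png')[v-80:v+60,u-50:u+50],None,fx=2.74,fy=2.74)
o=np.zeros((384,790,3),np.uint8);o[:, :512]=a;o[:b.shape[0],514:514+b.shape[1]]=b;cv2.imwrite('pics/v5.png',o);print(u,v)
E
```

```text
[578.4881623  157.43986328  88.43848847] 54.898500436397 [ 1.41302234e+01  2.63412386e+01  9.63698543e+01 -9.74485120e-03
  5.73604650e+01  9.51086348e+01]
[256.4 250.7] [286.5 199.6]
286 202
```

View pics/v5.png

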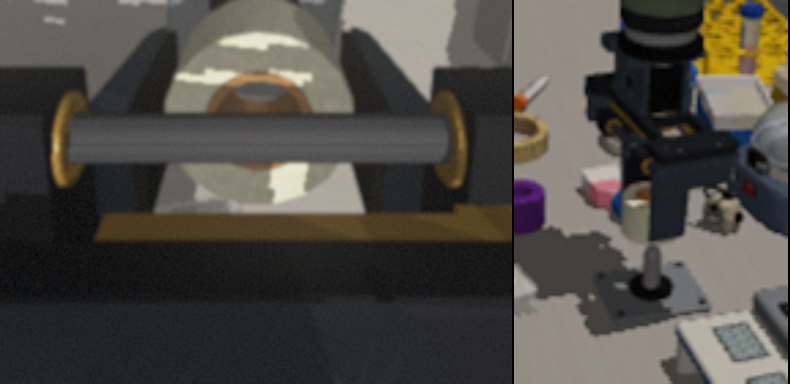

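```bash
python3 - <<'E'
from h import *
w=load('w3'); f=load('s3')
print('bore',pt(w,257.5,253,118.6)); T=lambda x,y:(236+(x-514)/2.74,122+y/2.74)
print('spin top',pt(f,*T(653,247),58),'seat',pt(f,*T(651,287),14))
g=load('side0');print('core top',pt(g,447*.64,333*.64,54)); c=load('c2')
im=cv2.imread('pics/c2.png'); u,v=proj(c,[581,158,40]).astype(int);print(u,v); x=cv2.resize(im[v-40:v+40,u-40:u+40],(480,480),interpolation=cv2.INTER_CUBIC);y=cv2.resize(cv2.imread('pics/s2.png')[int(proj(f,[581,158,40])[1])-40:][:80,int(proj(f,[581,158,40])[0])-25:][:,:50],(300,480),interpolation=cv2.INTER_CUBIC)
cv2.imwrite('pics/v6.png',np.hstack([x,y])); print(proj(f,[581,158,40]).astype(int))
E
```

```text
bore [577.2 156.6 118.6]
spin top [581.2 159.4  58. ] seat [579.8 154.8  14. ]
core top [580.  161.1  54. ]
274 185
[286 218]
```

View pics/v6.png

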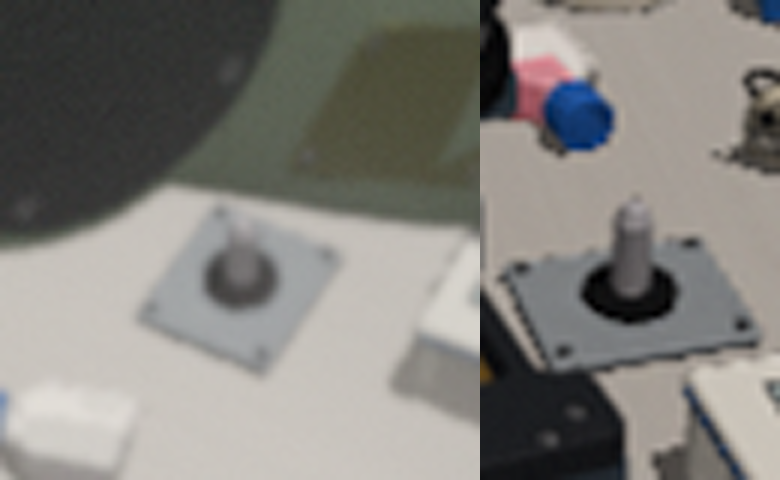

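```bash
python3 - <<'E'
from h import *
c=load('c2'); f=load('s2')
print(pt(c,274,181.6,58),pt(c,274,191.2,14),pt(f,286.3,211.9,57),pt(f,286,226.3,14))
E
```

```text
[581.6 160.1  58. ] [579.3 157.3  14. ] [580.9 162.3  57. ] [580.4 156.9  14. ]
```

Spindle at about (581,159) and the bore at (577,156.6). Correct by about 4 mm and start down.

{"op": "send_rows", "data": {"motion": [{"tx": 0.0076, "ty": -0.0032, "tz": 0, "rx": 0, "ry": 0, "rz": 0, "gripper": 1}, {"tx": 0, "ty": 0, "tz": 0.02, "rx": 0, "ry": 0, "rz": 0, "gripper": 1}, {"tx": 0, "ty": 0, "tz": 0.02, "rx": 0, "ry": 0, "rz": 0, "gripper": 1}, {"tx": 0, "ty": 0, "tz": 0.02, "rx": 0, "ry": 0, "rz": 0, "gripper": 1}, {"tx": 0, "ty": 0, "tz": 0, "rx": 0, "ry": 0, "rz": 0, "gripper": 1}]}}

```text
time_s: 11.58
ee_pos: [582.2, 160.3, 57.0]
ee_rot: [180.0, 0.2, 9.1]
force: [-0.2, -0.6, -1.0]
gripper_width: 54.5
gripper_force: 25.0
```

{"op": "send_rows", "data": {"motion": [{"tx": 0, "ty": 0, "tz": 0.02, "rx": 0, "ry": 0, "rz": 0, "gripper": 1}, {"tx": 0, "ty": 0, "tz": 0.02, "rx": 0, "ry": 0, "rz": 0, "gripper": 1}, {"tx": 0, "ty": 0, "tz": 0.018, "rx": 0, "ry": 0, "rz": 0, "gripper": 1}, {"tx": 0, "ty": 0, "tz": 0.006, "rx": 0, "ry": 0, "rz": 0, "gripper": 1}, {"tx": 0, "ty": 0, "tz": 0.002, "rx": 0, "ry": 0, "rz": 0, "gripper": 1}, {"tx": 0, "ty": 0, "tz": 0, "rx": 0, "ry": 0, "rz": 0, "gripper": 1}]}}

```text
time_s: 12.32
ee_pos: [583.3, 160.6, 25.7]
ee_rot: [-180.0, -0.0, 9.1]
force: [0.3, 0.1, 0.1]
gripper_width: 54.8
gripper_force: 25.0
```

{"op": "send_rows", "data": {"motion": [{"tx": 0, "ty": 0, "tz": 0, "rx": 0, "ry": 0, "rz": 0, "gripper": -1}, {"tx": 0, "ty": 0, "tz": 0, "rx": 0, "ry": 0, "rz": 0, "gripper": -1}, {"tx": 0, "ty": 0, "tz": 0, "rx": 0, "ry": 0, "rz": 0, "gripper": -1}, {"tx": 0, "ty": 0, "tz": 0, "rx": 0, "ry": 0, "rz": 0, "gripper": -1}, {"tx": 0, "ty": 0, "tz": 0, "rx": 0, "ry": 0, "rz": 0, "gripper": -1}, {"tx": 0, "ty": 0, "tz": -0.06, "rx": 0, "ry": 0, "rz": 0, "gripper": -1}, {"tx": 0, "ty": 0, "tz": -0.07, "rx": 0, "ry": 0, "rz": 0, "gripper": -1}, {"tx": 0, "ty": 0, "tz": -0.07, "rx": 0, "ry": 0, "rz": 0, "gripper": -1}, {"tx": 0, "ty": 0, "tz": -0.07, "rx": 0, "ry": 0, "rz": -0.33, "gripper": -1}, {"tx": 0, "ty": 0, "tz": 0, "rx": 0, "ry": 0, "rz": -0.33, "gripper": -1}, {"tx": 0, "ty": 0, "tz": 0, "rx": 0, "ry": 0, "rz": -0.33, "gripper": -1}, {"tx": 0, "ty": 0, "tz": 0, "rx": 0, "ry": 0, "rz": -0.33, "gripper": -1}]}}

```text
time_s: 13.82
ee_pos: [583.0, 160.5, 160.5]
ee_rot: [180.0, -0.0, 49.0]
force: [-0.3, 0.0, -0.5]
gripper_width: 91.3
gripper_force: 0.0
```

{"op": "send_rows", "data": {"motion": [{"tx": 0, "ty": 0, "tz": 0, "rx": 0, "ry": 0, "rz": -0.33, "gripper": -1}, {"tx": 0, "ty": 0, "tz": 0, "rx": 0, "ry": 0, "rz": -0.33, "gripper": -1}, {"tx": 0, "ty": 0, "tz": 0, "rx": 0, "ry": 0, "rz": -0.33, "gripper": -1}, {"tx": 0, "ty": 0, "tz": 0, "rx": 0, "ry": 0, "rz": -0.33, "gripper": -1}, {"tx": 0, "ty": 0, "tz": 0, "rx": 0, "ry": 0, "rz": -0.33, "gripper": -1}, {"tx": 0, "ty": 0, "tz": 0, "rx": 0, "ry": 0, "rz": -0.33, "gripper": -1}, {"tx": 0, "ty": 0, "tz": 0, "rx": 0, "ry": 0, "rz": 0, "gripper": -1}]}}

```text
time_s: 14.7
ee_pos: [583.0, 160.5, 160.4]
ee_rot: [-180.0, -0.0, 107.9]
force: [1.3, 0.6, 0.1]
gripper_width: 91.2
gripper_force: 0.0
```

{"op": "send_rows", "data": {"motion": [{"tx": 0.002, "ty": -0.0676, "tz": -0.01, "rx": 0, "ry": 0, "rz": 0, "gripper": -1}, {"tx": 0.002, "ty": -0.0676, "tz": -0.01, "rx": 0, "ry": 0, "rz": 0, "gripper": -1}, {"tx": 0.002, "ty": -0.0676, "tz": -0.01, "rx": 0, "ry": 0, "rz": 0, "gripper": -1}, {"tx": 0.002, "ty": -0.0676, "tz": -0.01, "rx": 0, "ry": 0, "rz": 0, "gripper": -1}, {"tx": 0, "ty": 0, "tz": 0, "rx": 0, "ry": 0, "rz": 0, "gripper": -1}, {"tx": 0, "ty": 0, "tz": 0, "rx": 0, "ry": 0, "rz": 0, "gripper": -1}]}}

```text
time_s: 15.45
ee_pos: [454.1, 122.6, 180.8]
ee_rot: [179.9, 0.0, 108.0]
force: [0.2, 0.3, -0.4]
gripper_width: 91.4
gripper_force: 0.0
```

```bash
python3 - <<'E'
from h import *
w=grab('wrist','w4'); s=env.state(); print(s['ee_pos'],s['ee_rot'])
f=grab('side','s4');u,v=proj(f,[581,158,40]).astype(int);print(u,v)
a=cv2.resize(cv2.imread('pics/w4.png')[:240],(640,300),interpolation=cv2.INTER_CUBIC);b=cv2.resize(cv2.imread('pics/s4.png')[v-60:v+60,u-110:u+70],(450,300),interpolation=cv2.INTER_CUBIC)
o=np.zeros((600,640,3),np.uint8);o[:300]=a;o[300:,:450]=b;cv2.imwrite('pics/v7.png',o)
E
```

```text
[454.32466457 122.67351316 180.58027427] [1.79931275e+02 1.13587162e-03 1.07992156e+02]
286 218
```

View pics/v7.png

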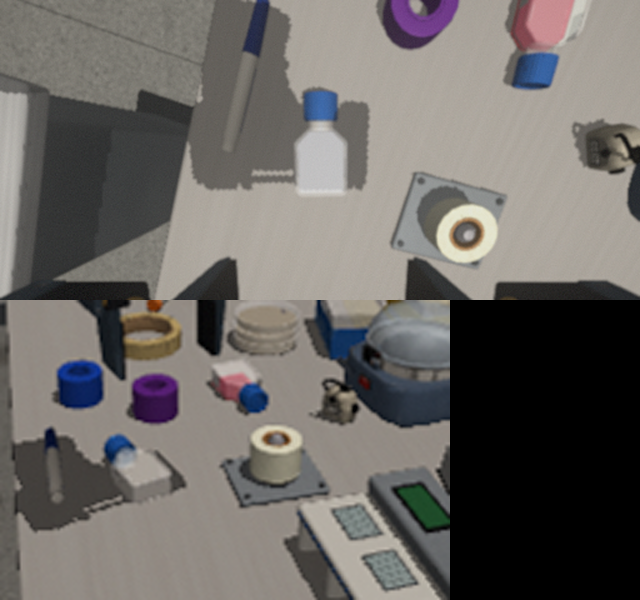

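The roll is seated on the spindle. The clear flask's cap end is at (320,92) and its flat end at (322,194).

```bash
python3 - <<'E'
from h import *
w=load('w4');q=lambda x,y,z:pt(w,x/1.25,y/1.25,z)
a=q(320,92,25);b1=q(297,194,26);b2=q(347,193,26);b=(b1+b2)/2;d=(b-a)[:2];print(a,b1,b2,np.linalg.norm(d),np.degrees(np.arctan2(d[1],d[0])));d/=np.linalg.norm(d)
print('ctr',b[:2]-31*d, a[:2]+61*d, q(322,155,14))
print('pink cap', q(533,87,15),'width dir',np.degrees(np.arctan2(*(b2-b1)[1::-1])))
r=q(467,232,54);print('roll',r)
E
```

```text
[416.3 236.2  25. ] [423.2 142.3  26. ] [469.1 158.2  26. ] 90.98585054831325 -70.84814453167132
ctr [435.97973732 179.53422369] [436.31245237 178.576205  ] [435.1 184.4  14. ]
pink cap [600.6 300.9  15. ] width dir 19.106353005771947
roll [581.6 161.1  54. ]
```

{"op": "send_rows", "data": {"motion": [{"tx": 0.043, "ty": 0, "tz": 0.06, "rx": 0, "ry": 0, "rz": -0.033, "gripper": -1}, {"tx": 0.043, "ty": 0, "tz": 0.06, "rx": 0, "ry": 0, "rz": 0, "gripper": -1}, {"tx": 0.043, "ty": 0, "tz": 0.06, "rx": 0, "ry": 0, "rz": 0, "gripper": -1}, {"tx": 0, "ty": 0, "tz": 0.09, "rx": 0, "ry": 0, "rz": 0, "gripper": -1}, {"tx": 0, "ty": 0, "tz": 0.08, "rx": 0, "ry": 0, "rz": 0, "gripper": -1}, {"tx": 0, "ty": 0, "tz": 0, "rx": 0, "ry": 0, "rz": 0, "gripper": -1}, {"tx": 0, "ty": 0, "tz": 0, "rx": 0, "ry": 0, "rz": 0, "gripper": 1}, {"tx": 0, "ty": 0, "tz": 0, "rx": 0, "ry": 0, "rz": 0, "gripper": 1}, {"tx": 0, "ty": 0, "tz": 0, "rx": 0, "ry": 0, "rz": 0, "gripper": 1}, {"tx": 0, "ty": 0, "tz": 0, "rx": 0, "ry": 0, "rz": 0, "gripper": 1}, {"tx": 0, "ty": 0, "tz": 0, "rx": 0, "ry": 0, "rz": 0, "gripper": 1}, {"tx": 0, "ty": 0, "tz": 0, "rx": 0, "ry": 0, "rz": 0, "gripper": 1}], "grip_force": 25}}

```text
time_s: 17.05
ee_pos: [432.8, 183.6, 5.8]
ee_rot: [180.0, -0.0, 109.1]
force: [0.1, -0.4, 3.7]
gripper_width: 48.0
gripper_force: 25.0
```

{"op": "send_rows", "data": {"motion": [{"tx": 0, "ty": 0, "tz": -0.055, "rx": 0, "ry": 0, "rz": 0, "gripper": 1}, {"tx": 0, "ty": 0, "tz": -0.055, "rx": 0, "ry": 0, "rz": 0, "gripper": 1}, {"tx": 0, "ty": 0, "tz": 0, "rx": 0, "ry": 0, "rz": -0.3175, "gripper": 1}, {"tx": 0, "ty": 0, "tz": 0, "rx": 0, "ry": 0, "rz": -0.3175, "gripper": 1}, {"tx": 0, "ty": 0, "tz": 0, "rx": 0, "ry": 0, "rz": -0.3175, "gripper": 1}, {"tx": 0, "ty": 0, "tz": 0, "rx": 0, "ry": 0, "rz": -0.3175, "gripper": 1}, {"tx": 0, "ty": 0, "tz": 0, "rx": 0, "ry": 0, "rz": -0.3175, "gripper": 1}, {"tx": 0, "ty": 0, "tz": 0, "rx": 0, "ry": 0, "rz": -0.3175, "gripper": 1}, {"tx": 0, "ty": 0, "tz": 0, "rx": 0, "ry": 0, "rz": -0.3175, "gripper": 1}, {"tx": 0, "ty": 0, "tz": 0, "rx": 0, "ry": 0, "rz": -0.3175, "gripper": 1}, {"tx": 0, "ty": 0, "tz": 0, "rx": 0, "ry": 0, "rz": 0, "gripper": 1}]}}

```text
time_s: 18.42
ee_pos: [432.4, 183.5, 60.3]
ee_rot: [-180.0, -0.0, -174.9]
force: [-1.1, -0.7, 0.3]
gripper_width: 48.1
gripper_force: 25.0
```

{"op": "send_rows", "data": {"motion": [{"tx": -0.0183, "ty": -0.1123, "tz": 0, "rx": 0, "ry": 0, "rz": 0, "gripper": 1}, {"tx": -0.0183, "ty": -0.1123, "tz": 0, "rx": 0, "ry": 0, "rz": 0, "gripper": 1}, {"tx": -0.0183, "ty": -0.1123, "tz": 0, "rx": 0, "ry": 0, "rz": 0, "gripper": 1}, {"tx": -0.0183, "ty": -0.1123, "tz": 0, "rx": 0, "ry": 0, "rz": 0, "gripper": 1}, {"tx": -0.0183, "ty": -0.1123, "tz": 0, "rx": 0, "ry": 0, "rz": 0, "gripper": 1}, {"tx": -0.0183, "ty": -0.1123, "tz": 0, "rx": 0, "ry": 0, "rz": 0, "gripper": 1}, {"tx": 0, "ty": 0, "tz": 0, "rx": 0, "ry": 0, "rz": 0, "gripper": 1}, {"tx": 0, "ty": 0, "tz": 0, "rx": 0, "ry": 0, "rz": 0, "gripper": 1}]}}

```text
time_s: 19.42
ee_pos: [517.4, -146.5, 60.0]
ee_rot: [179.9, -0.1, -174.9]
force: [0.8, 0.7, -0.7]
gripper_width: 47.8
gripper_force: 25.0
```

```bash
python3 - <<'E'
from h import *
s=env.state(); p=s['ee_pos'];print(p,s['ee_rot'],s['gripper_width'])
f=grab('side','s5');c=grab('scene','c5')
u,v=proj(f,p).astype(int);u2,v2=proj(c,p).astype(int);print(u,v,u2,v2)
u=min(max(u,100),512-100);v=min(max(v,100),384-100)
a=cv2.resize(cv2.imread('pics/s5.png')[v-100:v+100,u-100:u+100],(400,400));b=cv2.resize(cv2.imread('pics/c5.png')[v2-70:v2+70,u2-70:u2+70],(400,400))
cv2.imwrite('pics/v8.png',np.hstack([a,b]))
E
```

```text
[ 517.38471828 -146.52802424   60.00495737] [ 1.79936826e+02 -7.69359324e-02 -1.74885703e+02] 47.797510300233824
295 296 351 235
```

View pics/v8.png

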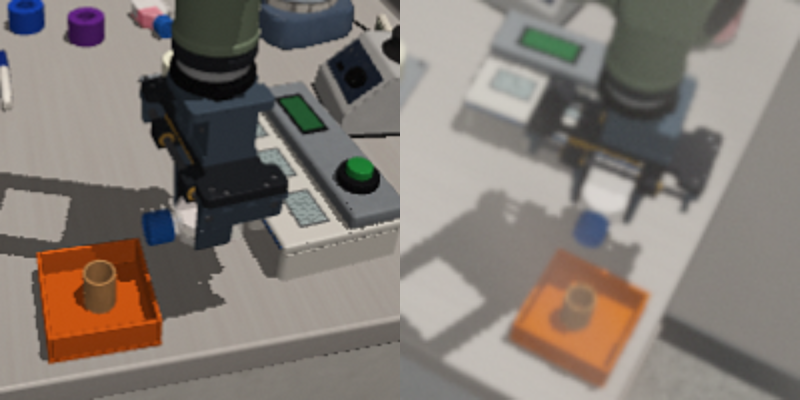

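The flask is held level, with its cap outward toward the tray. Lower it and slide it into the lane mouth.

{"op": "send_rows", "data": {"motion": [{"tx": 0, "ty": 0, "tz": 0.054, "rx": 0, "ry": 0, "rz": 0, "gripper": 1}, {"tx": 0, "ty": 0, "tz": 0.053, "rx": 0, "ry": 0, "rz": 0, "gripper": 1}, {"tx": 0, "ty": 0, "tz": 0, "rx": 0, "ry": 0, "rz": 0, "gripper": 1}, {"tx": -0.02, "ty": 0, "tz": 0, "rx": 0, "ry": 0, "rz": 0, "gripper": 1}, {"tx": -0.02, "ty": 0, "tz": 0, "rx": 0, "ry": 0, "rz": 0, "gripper": 1}, {"tx": -0.02, "ty": 0, "tz": 0, "rx": 0, "ry": 0, "rz": 0, "gripper": 1}, {"tx": -0.02, "ty": 0, "tz": 0, "rx": 0, "ry": 0, "rz": 0, "gripper": 1}, {"tx": -0.02, "ty": 0, "tz": 0, "rx": 0, "ry": 0, "rz": 0, "gripper": 1}, {"tx": 0, "ty": 0, "tz": 0, "rx": 0, "ry": 0, "rz": 0, "gripper": 1}]}}

```text
time_s: 20.65
ee_pos: [568.8, -142.4, 6.9]
ee_rot: [-180.0, 0.0, -174.7]
force: [-0.2, 0.5, -0.6]
gripper_width: 47.7
gripper_force: 25.0
```

{"op": "send_rows", "data": {"motion": [{"tx": 0, "ty": 0, "tz": 0, "rx": 0, "ry": 0, "rz": 0, "gripper": -0.55}, {"tx": 0, "ty": 0, "tz": 0, "rx": 0, "ry": 0, "rz": 0, "gripper": -0.55}, {"tx": 0, "ty": 0, "tz": 0, "rx": 0, "ry": 0, "rz": 0, "gripper": -0.55}, {"tx": 0, "ty": 0, "tz": 0, "rx": 0, "ry": 0, "rz": 0, "gripper": -0.55}, {"tx": 0, "ty": 0, "tz": -0.06, "rx": 0, "ry": 0, "rz": 0, "gripper": -0.55}, {"tx": 0, "ty": 0, "tz": -0.06, "rx": 0, "ry": 0, "rz": 0, "gripper": -0.55}, {"tx": 0.08, "ty": 0, "tz": 0, "rx": 0, "ry": 0, "rz": 0, "gripper": 1}, {"tx": 0.08, "ty": 0, "tz": 0, "rx": 0, "ry": 0, "rz": 0, "gripper": 1}, {"tx": 0, "ty": 0, "tz": 0, "rx": 0, "ry": 0, "rz": 0, "gripper": 1}, {"tx": 0, "ty": 0, "tz": 0, "rx": 0, "ry": 0, "rz": 0, "gripper": 1}, {"tx": 0, "ty": 0, "tz": 0, "rx": 0, "ry": 0, "rz": 0, "gripper": 1}, {"tx": 0, "ty": 0, "tz": 0, "rx": 0, "ry": 0, "rz": 0, "gripper": 1}]}}

```text
time_s: 22.15
ee_pos: [489.1, -149.7, 66.8]
ee_rot: [-180.0, 0.0, -174.7]
force: [0.3, 0.1, -0.5]
gripper_width: 13.5
gripper_force: 0.0
```

```bash
python3 - <<'E'
from h import *
s=env.state(); p=s['ee_pos'];print(p,s['ee_rot'],s['gripper_width'])
f=grab('side','s6');c=grab('scene','c6')
a=cv2.resize(cv2.imread('pics/s6.png')[190:350,190:400],(525,400),interpolation=cv2.INTER_CUBIC);b=cv2.resize(cv2.imread('pics/c6.png')[150:290,290:388],(275,400))
cv2.imwrite('pics/v9.png',np.hstack([a,b]))
E
```

```text
[ 489.08667621 -149.65435543   66.80445397] [-1.79999411e+02  2.08001881e-02 -1.74724524e+02] 13.485077928955619
```

View pics/v9.png

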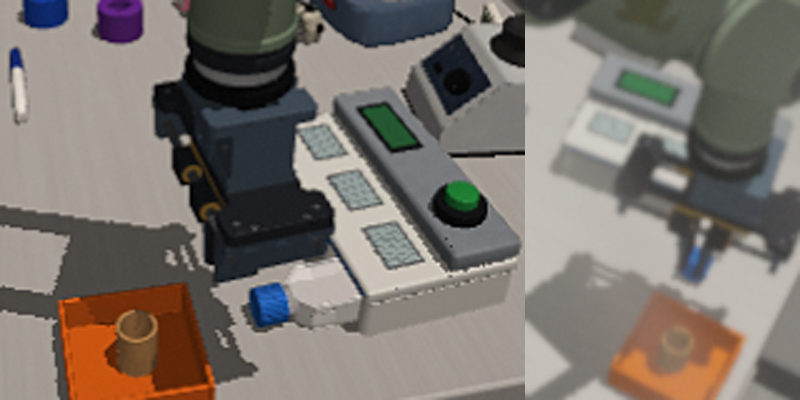

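The flask sits aligned in the -y lane mouth. Now push it from its cap end.

{"op": "send_rows", "data": {"motion": [{"tx": 0, "ty": 0, "tz": 0, "rx": 0, "ry": 0, "rz": 0, "gripper": 1}, {"tx": 0, "ty": 0, "tz": 0.06, "rx": 0, "ry": 0, "rz": 0, "gripper": 1}, {"tx": 0, "ty": 0, "tz": 0.058, "rx": 0, "ry": 0, "rz": 0, "gripper": 1}, {"tx": 0, "ty": 0, "tz": 0, "rx": 0, "ry": 0, "rz": 0, "gripper": 1}, {"tx": -0.02, "ty": 0, "tz": 0, "rx": 0, "ry": 0, "rz": 0, "gripper": 1}, {"tx": -0.015, "ty": 0, "tz": 0, "rx": 0, "ry": 0, "rz": 0, "gripper": 1}, {"tx": -0.015, "ty": 0, "tz": 0, "rx": 0, "ry": 0, "rz": 0, "gripper": 1}, {"tx": -0.015, "ty": 0, "tz": 0, "rx": 0, "ry": 0, "rz": 0, "gripper": 1}, {"tx": -0.01, "ty": 0, "tz": 0, "rx": 0, "ry": 0, "rz": 0, "gripper": 1}, {"tx": 0, "ty": 0, "tz": 0, "rx": 0, "ry": 0, "rz": 0, "gripper": 1}]}}

```text
time_s: 23.5
ee_pos: [526.1, -146.2, 7.9]
ee_rot: [-180.0, 0.0, -174.7]
force: [0.0, -0.5, -1.0]
gripper_width: 0.4
gripper_force: 0.0
```

{"op": "send_rows", "data": {"motion": [{"tx": -0.006, "ty": 0, "tz": 0, "rx": 0, "ry": 0, "rz": 0, "gripper": 1}, {"tx": -0.006, "ty": 0, "tz": 0, "rx": 0, "ry": 0, "rz": 0, "gripper": 1}, {"tx": 0, "ty": 0, "tz": 0, "rx": 0, "ry": 0, "rz": 0, "gripper": 1}]}}

```text
time_s: 23.88
ee_pos: [531.9, -145.7, 7.9]
ee_rot: [-180.0, 0.0, -174.7]
force: [0.5, -0.5, -0.3]
gripper_width: 0.6
gripper_force: 0.0
```

{"op": "send_rows", "data": {"motion": [{"tx": -0.006, "ty": 0, "tz": 0, "rx": 0, "ry": 0, "rz": 0, "gripper": 1}, {"tx": -0.002, "ty": 0, "tz": 0, "rx": 0, "ry": 0, "rz": 0, "gripper": 1}, {"tx": 0, "ty": 0, "tz": 0, "rx": 0, "ry": 0, "rz": 0, "gripper": 1}]}}

```text
time_s: 24.25
ee_pos: [535.7, -145.3, 7.9]
ee_rot: [180.0, 0.0, -174.7]
force: [1.7, -0.1, -0.0]
gripper_width: 0.2
gripper_force: 0.0
```

{"op": "send_rows", "data": {"motion": [{"tx": -0.004, "ty": 0, "tz": 0, "rx": 0, "ry": 0, "rz": 0, "gripper": 1}, {"tx": -0.004, "ty": 0, "tz": 0, "rx": 0, "ry": 0, "rz": 0, "gripper": 1}, {"tx": 0, "ty": 0, "tz": 0, "rx": 0, "ry": 0, "rz": 0, "gripper": 1}]}}

```text
time_s: 24.62
ee_pos: [537.5, -144.8, 7.7]
ee_rot: [179.9, -0.3, -174.7]
force: [-5.7, -0.9, 2.1]
gripper_width: 0.6
gripper_force: 2.6
```

{"op": "send_rows", "data": {"motion": [{"tx": -0.004, "ty": 0, "tz": 0, "rx": 0, "ry": 0, "rz": 0, "gripper": 1}, {"tx": -0.004, "ty": 0, "tz": 0, "rx": 0, "ry": 0, "rz": 0, "gripper": 1}, {"tx": 0, "ty": 0, "tz": 0, "rx": 0, "ry": 0, "rz": 0, "gripper": 1}]}}

```text
time_s: 25.0
ee_pos: [537.5, -144.7, 7.6]
ee_rot: [179.9, -0.7, -174.7]
force: [-14.1, -4.4, 10.0]
gripper_width: 0.7
gripper_force: 7.0
```

Contact with the stop was felt: the TCP held at x=537.5 while the force rose to 14 N. Back off and go over the pink flask.

{"op": "send_rows", "data": {"motion": [{"tx": 0.035, "ty": 0, "tz": 0, "rx": 0, "ry": 0, "rz": 0, "gripper": 1}, {"tx": 0, "ty": 0, "tz": -0.11, "rx": 0, "ry": 0, "rz": 0, "gripper": -0.9}, {"tx": 0, "ty": 0, "tz": -0.12, "rx": 0, "ry": 0, "rz": 0, "gripper": -0.9}, {"tx": 0, "ty": 0, "tz": -0.12, "rx": 0, "ry": 0, "rz": 0.32, "gripper": -0.9}, {"tx": 0, "ty": 0, "tz": 0, "rx": 0, "ry": 0, "rz": 0.32, "gripper": -0.9}, {"tx": 0, "ty": 0, "tz": 0, "rx": 0, "ry": 0, "rz": 0.32, "gripper": -0.9}, {"tx": 0, "ty": 0, "tz": 0, "rx": 0, "ry": 0, "rz": 0.32, "gripper": -0.9}, {"tx": 0, "ty": 0, "tz": 0, "rx": 0, "ry": 0, "rz": 0.32, "gripper": -0.9}, {"tx": 0, "ty": 0, "tz": 0, "rx": 0, "ry": 0, "rz": 0.32, "gripper": -0.9}, {"tx": 0, "ty": 0, "tz": 0, "rx": 0, "ry": 0, "rz": 0.32, "gripper": -0.9}, {"tx": 0, "ty": 0, "tz": 0, "rx": 0, "ry": 0, "rz": 0.32, "gripper": -0.9}]}}

```text
time_s: 26.38
ee_pos: [526.5, -146.2, 183.0]
ee_rot: [179.9, 0.0, 108.1]
force: [0.8, 0.3, -0.3]
gripper_width: 86.9
gripper_force: 0.0
```

{"op": "send_rows", "data": {"motion": [{"tx": 0.097, "ty": 0.054, "tz": 0, "rx": 0, "ry": 0, "rz": 0, "gripper": -0.9}, {"tx": 0.097, "ty": 0.054, "tz": 0, "rx": 0, "ry": 0, "rz": 0, "gripper": -0.9}, {"tx": 0.097, "ty": 0.054, "tz": 0, "rx": 0, "ry": 0, "rz": 0, "gripper": -0.9}, {"tx": 0.097, "ty": 0.054, "tz": 0, "rx": 0, "ry": 0, "rz": 0, "gripper": -0.9}, {"tx": 0.097, "ty": 0.054, "tz": 0, "rx": 0, "ry": 0, "rz": 0, "gripper": -0.9}, {"tx": 0.097, "ty": 0.054, "tz": 0, "rx": 0, "ry": 0, "rz": 0, "gripper": -0.9}, {"tx": 0.097, "ty": 0.054, "tz": 0, "rx": 0, "ry": 0, "rz": 0, "gripper": -0.9}, {"tx": 0.097, "ty": 0.054, "tz": 0, "rx": 0, "ry": 0, "rz": 0, "gripper": -0.9}, {"tx": 0, "ty": 0, "tz": 0, "rx": 0, "ry": 0, "rz": 0, "gripper": -0.9}, {"tx": 0, "ty": 0, "tz": 0, "rx": 0, "ry": 0, "rz": 0, "gripper": -0.9}]}}

```text
time_s: 27.62
ee_pos: [608.0, 289.9, 182.6]
ee_rot: [-180.0, 0.0, 108.5]
force: [-0.4, 0.2, 0.9]
gripper_width: 86.6
gripper_force: 0.0
```

```bash
python3 - <<'E'
from h import *
w=grab('wrist','w7'); s=env.state(); print(s['ee_pos'],s['ee_rot'])
f=grab('side','s7')
a=cv2.resize(cv2.imread('pics/w7.png')[:240],(640,300),interpolation=cv2.INTER_CUBIC);b=cv2.resize(cv2.imread('pics/s7.png')[180:348,180:400],(393,300),interpolation=cv2.INTER_CUBIC)
o=np.zeros((600,640,3),np.uint8);o[:300]=a;o[300:,:393]=b;cv2.imwrite('pics/v10.png',o)
E
```

```text
[608.08710672 289.29566513 182.85742371] [-1.79975642e+02  2.47712717e-02  1.08422165e+02]
```

View pics/v10.png

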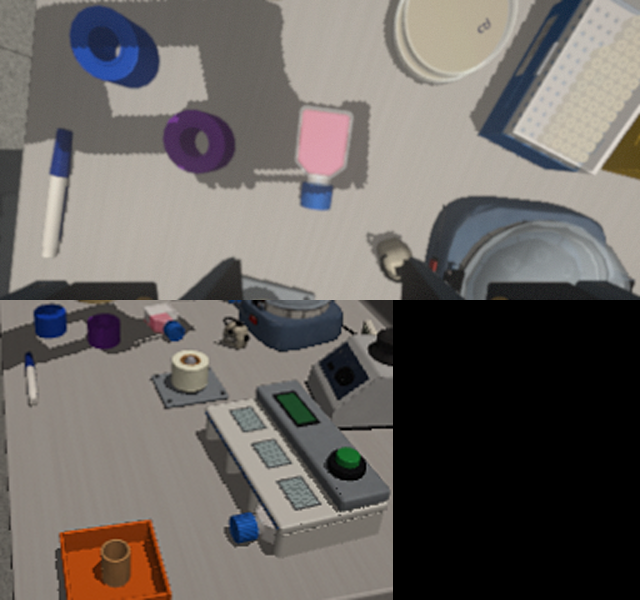

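```bash
python3 - <<'E'
from h import *
w=load('w7');q=lambda x,y,z:pt(w,x/1.25,y/1.25,z)
a=q(316,208,22);b1=q(302,104,26);b2=q(353,108,26);b=(b1+b2)/2;d=(b-a)[:2];print(a,b1,b2,np.linalg.norm(d),np.degrees(np.arctan2(d[1],d[0])));d/=np.linalg.norm(d)
print('ctr',b[:2]-31*d, a[:2]+61*d, 'widthdir+90',90+np.degrees(np.arctan2(*(b2-b1)[1::-1])))
print('tally',q(372,238,20),q(395,262,30),'purple',q(234,140,40))
E
```

```text
[598.6 300.8  22. ] [556.5 388.3  26. ] [601.6 399.8  26. ] 95.27730579734086 101.84065218138115
ctr [585.41090615 363.70961647] [586.08337823 360.50204502] widthdir+90 104.3049554194163
tally [663.2 289.   20. ] [692.  274.8  30. ] purple [509.1 339.2  40. ]
```

{"op": "send_rows", "data": {"motion": [{"tx": 0, "ty": 0, "tz": 0, "rx": 0, "ry": 0, "rz": 0.18, "gripper": -0.8}, {"tx": 0.047, "ty": -0.0035, "tz": 0.06, "rx": 0, "ry": 0, "rz": 0, "gripper": -0.8}, {"tx": 0.047, "ty": -0.0035, "tz": 0.06, "rx": 0, "ry": 0, "rz": 0, "gripper": -0.8}, {"tx": 0.047, "ty": -0.0035, "tz": 0.06, "rx": 0, "ry": 0, "rz": 0, "gripper": -0.8}, {"tx": 0, "ty": 0, "tz": 0.09, "rx": 0, "ry": 0, "rz": 0, "gripper": -0.8}, {"tx": 0, "ty": 0, "tz": 0.083, "rx": 0, "ry": 0, "rz": 0, "gripper": -0.8}, {"tx": 0, "ty": 0, "tz": 0, "rx": 0, "ry": 0, "rz": 0, "gripper": -0.8}, {"tx": 0, "ty": 0, "tz": 0, "rx": 0, "ry": 0, "rz": 0, "gripper": 1}, {"tx": 0, "ty": 0, "tz": 0, "rx": 0, "ry": 0, "rz": 0, "gripper": 1}, {"tx": 0, "ty": 0, "tz": 0, "rx": 0, "ry": 0, "rz": 0, "gripper": 1}, {"tx": 0, "ty": 0, "tz": 0, "rx": 0, "ry": 0, "rz": 0, "gripper": 1}, {"tx": 0, "ty": 0, "tz": 0, "rx": 0, "ry": 0, "rz": 0, "gripper": 1}], "grip_force": 25}}

```text
time_s: 29.22
ee_pos: [587.2, 357.7, 7.4]
ee_rot: [180.0, -0.0, 103.1]
force: [-1.4, -0.3, 5.1]
gripper_width: 48.2
gripper_force: 24.9
```

{"op": "send_rows", "data": {"motion": [{"tx": 0, "ty": 0, "tz": -0.08, "rx": 0, "ry": 0, "rz": 0, "gripper": 1}, {"tx": 0, "ty": 0, "tz": -0.08, "rx": 0, "ry": 0, "rz": 0, "gripper": 1}, {"tx": -0.0951, "ty": -0.0462, "tz": 0, "rx": 0, "ry": 0, "rz": 0, "gripper": 1}, {"tx": -0.0951, "ty": -0.0462, "tz": 0, "rx": 0, "ry": 0, "rz": 0, "gripper": 1}, {"tx": -0.0951, "ty": -0.0462, "tz": 0, "rx": 0, "ry": 0, "rz": 0, "gripper": 1}, {"tx": -0.0951, "ty": -0.0462, "tz": 0, "rx": 0, "ry": 0, "rz": 0, "gripper": 1}, {"tx": -0.0951, "ty": -0.0462, "tz": 0, "rx": 0, "ry": 0, "rz": 0, "gripper": 1}, {"tx": -0.0951, "ty": -0.0462, "tz": 0, "rx": 0, "ry": 0, "rz": 0, "gripper": 1}, {"tx": -0.0951, "ty": -0.0462, "tz": 0, "rx": 0, "ry": 0, "rz": 0, "gripper": 1}]}}

```text
time_s: 30.35
ee_pos: [504.3, -4.5, 86.3]
ee_rot: [180.0, 0.0, 103.1]
force: [0.8, -0.1, -1.5]
gripper_width: 47.9
gripper_force: 24.9
```

{"op": "send_rows", "data": {"motion": [{"tx": 0, "ty": 0, "tz": 0, "rx": 0, "ry": 0, "rz": 0.3263, "gripper": 1}, {"tx": 0, "ty": 0, "tz": 0, "rx": 0, "ry": 0, "rz": 0.3263, "gripper": 1}, {"tx": 0, "ty": 0, "tz": 0, "rx": 0, "ry": 0, "rz": 0.3263, "gripper": 1}, {"tx": 0, "ty": 0, "tz": 0, "rx": 0, "ry": 0, "rz": 0.3263, "gripper": 1}, {"tx": 0, "ty": 0, "tz": 0, "rx": 0, "ry": 0, "rz": 0.3263, "gripper": 1}, {"tx": 0, "ty": 0, "tz": 0, "rx": 0, "ry": 0, "rz": 0.3263, "gripper": 1}, {"tx": 0, "ty": 0, "tz": 0, "rx": 0, "ry": 0, "rz": 0.3263, "gripper": 1}, {"tx": 0, "ty": 0, "tz": 0, "rx": 0, "ry": 0, "rz": 0.3263, "gripper": 1}, {"tx": 0, "ty": 0, "tz": 0, "rx": 0, "ry": 0, "rz": 0.3263, "gripper": 1}, {"tx": 0, "ty": 0, "tz": 0, "rx": 0, "ry": 0, "rz": 0.3263, "gripper": 1}, {"tx": 0, "ty": 0, "tz": 0, "rx": 0, "ry": 0, "rz": 0, "gripper": 1}]}}

```text
time_s: 31.72
ee_pos: [504.7, -3.0, 86.2]
ee_rot: [-180.0, 0.0, 5.3]
force: [0.1, 0.3, -0.4]
gripper_width: 48.2
gripper_force: 24.9
```

```bash
python3 - <<'E'
from h import *
s=env.state(); print(s['ee_pos'],s['ee_rot'],s['gripper_width'])
w=grab('wrist','w8');f=grab('side','s8')
a=cv2.resize(cv2.imread('pics/w8.png')[:260],(640,325),interpolation=cv2.INTER_CUBIC);b=cv2.resize(cv2.imread('pics/s8.png')[150:318,180:400],(360,275),interpolation=cv2.INTER_CUBIC)
o=np.zeros((600,640,3),np.uint8);o[:325]=a;o[325:,:360]=b;cv2.imwrite('pics/v11.png',o)
E
```

```text
[504.68114555  -3.02220204  86.18345554] [-1.79991848e+02  1.62708699e-02  5.28172620e+00] 48.23099665873699
```

View pics/v11.png

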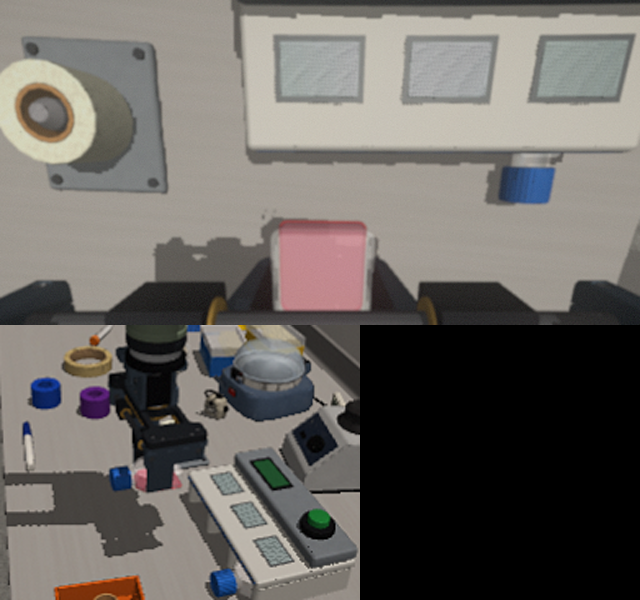

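```bash
python3 - <<'E'
from h import *
w=load('w8');q=lambda x,y,z:pt(w,x/1.25,y/1.25,z)
for n,P in {'front +y':(248,149,50),'front far':(638,151,50),'win L':(275,100,50),'win R':(363,102,50),'win3 L':(528,102,50),'win3 R':(623,103,50),'clear cap L':(500,200,25),'clear cap R':(553,200,25),'pink L':(276,222,106),'pink R':(369,222,106)}.items(): print(n,q(*P))
E
```

```text
front +y [573.2  46.3  50. ]
front far [ 592.3 -182.3   50. ]
win L [601.7  31.8  50. ]
win R [605.3 -18.6  50. ]
win3 L [ 613.4 -112.1   50. ]
win3 R [ 617.1 -165.    50. ]
clear cap L [ 554.1 -123.3   25. ]
clear cap R [ 557.3 -159.2   25. ]
pink L [543.5  20.7 106. ]
pink R [547.4 -22.  106. ]
```

Aligned within about 1 mm of the +y lane. Lower and slide in, then release, back off and close.

{"op": "send_rows", "data": {"motion": [{"tx": 0, "ty": 0, "tz": 0.079, "rx": 0, "ry": 0, "rz": 0, "gripper": 1}, {"tx": 0, "ty": 0, "tz": 0.078, "rx": 0, "ry": 0, "rz": 0, "gripper": 1}, {"tx": 0, "ty": 0, "tz": 0, "rx": 0, "ry": 0, "rz": 0, "gripper": 1}, {"tx": 0.02, "ty": 0, "tz": 0, "rx": 0, "ry": 0, "rz": 0, "gripper": 1}, {"tx": 0.02, "ty": 0, "tz": 0, "rx": 0, "ry": 0, "rz": 0, "gripper": 1}, {"tx": 0.02, "ty": 0, "tz": 0, "rx": 0, "ry": 0, "rz": 0, "gripper": 1}, {"tx": 0.02, "ty": 0, "tz": 0, "rx": 0, "ry": 0, "rz": 0, "gripper": 1}, {"tx": 0.02, "ty": 0, "tz": 0, "rx": 0, "ry": 0, "rz": 0, "gripper": 1}, {"tx": 0, "ty": 0, "tz": 0, "rx": 0, "ry": 0, "rz": 0, "gripper": 1}]}}

```text
time_s: 32.95
ee_pos: [555.6, 1.5, 7.9]
ee_rot: [180.0, -0.0, 5.2]
force: [-0.3, 1.0, -1.1]
gripper_width: 47.8
gripper_force: 25.0
```

{"op": "send_rows", "data": {"motion": [{"tx": 0, "ty": 0, "tz": 0, "rx": 0, "ry": 0, "rz": 0, "gripper": -0.55}, {"tx": 0, "ty": 0, "tz": 0, "rx": 0, "ry": 0, "rz": 0, "gripper": -0.55}, {"tx": 0, "ty": 0, "tz": 0, "rx": 0, "ry": 0, "rz": 0, "gripper": -0.55}, {"tx": 0, "ty": 0, "tz": 0, "rx": 0, "ry": 0, "rz": 0, "gripper": -0.55}, {"tx": 0, "ty": 0, "tz": -0.06, "rx": 0, "ry": 0, "rz": 0, "gripper": -0.55}, {"tx": 0, "ty": 0, "tz": -0.06, "rx": 0, "ry": 0, "rz": 0, "gripper": -0.55}, {"tx": -0.08, "ty": 0, "tz": 0, "rx": 0, "ry": 0, "rz": 0, "gripper": 1}, {"tx": -0.085, "ty": 0, "tz": 0, "rx": 0, "ry": 0, "rz": 0, "gripper": 1}, {"tx": 0, "ty": 0, "tz": 0, "rx": 0, "ry": 0, "rz": 0, "gripper": 1}, {"tx": 0, "ty": 0, "tz": 0, "rx": 0, "ry": 0, "rz": 0, "gripper": 1}, {"tx": 0, "ty": 0, "tz": 0, "rx": 0, "ry": 0, "rz": 0, "gripper": 1}, {"tx": 0, "ty": 0, "tz": 0, "rx": 0, "ry": 0, "rz": 0, "gripper": 1}]}}

```text
time_s: 34.45
ee_pos: [473.3, -5.9, 67.8]
ee_rot: [-180.0, -0.0, 5.2]
force: [-0.2, -0.4, -0.8]
gripper_width: 13.7
gripper_force: 0.0
```

```bash
python3 - <<'E'
from h import *
s=env.state(); print(s['ee_pos'],s['ee_rot'],s['gripper_width'])
w=grab('wrist','w9')
cv2.imwrite('pics/v12.png',cv2.resize(cv2.imread('pics/w9.png')[:260],(640,325),interpolation=cv2.INTER_CUBIC))
E
```

```text
[473.26073239  -5.9271917   67.84246957] [-1.79997009e+02 -2.24270559e-02  5.16937548e+00] 13.695436151845854
```

View pics/v12.png

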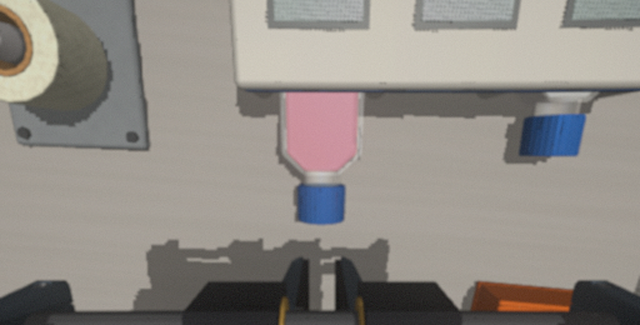

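The pink flask is straight in the lane mouth with its cap outward. Push it home; expected contact is at about x=524.

{"op": "send_rows", "data": {"motion": [{"tx": 0, "ty": 0, "tz": 0, "rx": 0, "ry": 0, "rz": 0, "gripper": 1}, {"tx": 0, "ty": 0, "tz": 0.06, "rx": 0, "ry": 0, "rz": 0, "gripper": 1}, {"tx": 0, "ty": 0, "tz": 0.06, "rx": 0, "ry": 0, "rz": 0, "gripper": 1}, {"tx": 0, "ty": 0, "tz": 0, "rx": 0, "ry": 0, "rz": 0, "gripper": 1}, {"tx": 0.02, "ty": 0, "tz": 0, "rx": 0, "ry": 0, "rz": 0, "gripper": 1}, {"tx": 0.02, "ty": 0, "tz": 0, "rx": 0, "ry": 0, "rz": 0, "gripper": 1}, {"tx": 0.02, "ty": 0, "tz": 0, "rx": 0, "ry": 0, "rz": 0, "gripper": 1}, {"tx": 0.016, "ty": 0, "tz": 0, "rx": 0, "ry": 0, "rz": 0, "gripper": 1}, {"tx": 0.01, "ty": 0, "tz": 0, "rx": 0, "ry": 0, "rz": 0, "gripper": 1}, {"tx": 0, "ty": 0, "tz": 0, "rx": 0, "ry": 0, "rz": 0, "gripper": 1}]}}

```text
time_s: 35.75
ee_pos: [515.8, -2.1, 7.9]
ee_rot: [-180.0, -0.0, 5.2]
force: [-0.0, -0.5, 0.2]
gripper_width: 0.7
gripper_force: 0.0
```

{"op": "send_rows", "data": {"motion": [{"tx": 0.006, "ty": 0, "tz": 0, "rx": 0, "ry": 0, "rz": 0, "gripper": 1}, {"tx": 0.006, "ty": 0, "tz": 0, "rx": 0, "ry": 0, "rz": 0, "gripper": 1}, {"tx": 0, "ty": 0, "tz": 0, "rx": 0, "ry": 0, "rz": 0, "gripper": 1}]}}

```text
time_s: 36.12
ee_pos: [521.6, -1.5, 8.0]
ee_rot: [-180.0, -0.0, 5.2]
force: [-0.6, 0.3, 0.0]
gripper_width: 0.3
gripper_force: 0.0
```

{"op": "send_rows", "data": {"motion": [{"tx": 0.006, "ty": 0, "tz": 0, "rx": 0, "ry": 0, "rz": 0, "gripper": 1}, {"tx": 0.003, "ty": 0, "tz": 0, "rx": 0, "ry": 0, "rz": 0, "gripper": 1}, {"tx": 0, "ty": 0, "tz": 0, "rx": 0, "ry": 0, "rz": 0, "gripper": 1}]}}

```text
time_s: 36.5
ee_pos: [525.1, -1.2, 7.8]
ee_rot: [-180.0, 0.1, 5.2]
force: [-2.4, -0.4, 1.1]
gripper_width: 0.1
gripper_force: 1.1
```

{"op": "send_rows", "data": {"motion": [{"tx": 0.004, "ty": 0, "tz": 0, "rx": 0, "ry": 0, "rz": 0, "gripper": 1}, {"tx": 0.004, "ty": 0, "tz": 0, "rx": 0, "ry": 0, "rz": 0, "gripper": 1}, {"tx": 0, "ty": 0, "tz": 0, "rx": 0, "ry": 0, "rz": 0, "gripper": 1}]}}

```text
time_s: 36.88
ee_pos: [525.2, -1.0, 7.4]
ee_rot: [-180.0, 0.5, 5.2]
force: [-9.7, -1.5, 6.5]
gripper_width: 0.4
gripper_force: 5.1
```

The pink flask is home too (9.7 N, x held at 525). Back off, lift and look at the button and the rest.

{"op": "send_rows", "data": {"motion": [{"tx": -0.03, "ty": 0, "tz": 0, "rx": 0, "ry": 0, "rz": 0, "gripper": 1}, {"tx": 0, "ty": 0, "tz": -0.09, "rx": 0, "ry": 0, "rz": 0, "gripper": 1}, {"tx": 0, "ty": 0, "tz": -0.1, "rx": 0, "ry": 0, "rz": 0, "gripper": 1}, {"tx": 0, "ty": 0, "tz": -0.1, "rx": 0, "ry": 0, "rz": 0, "gripper": 1}, {"tx": 0, "ty": 0, "tz": -0.1, "rx": 0, "ry": 0, "rz": 0, "gripper": 1}, {"tx": 0.06, "ty": 0.067, "tz": 0, "rx": 0, "ry": 0, "rz": 0, "gripper": 1}, {"tx": 0.06, "ty": 0.067, "tz": 0, "rx": 0, "ry": 0, "rz": 0, "gripper": 1}, {"tx": 0.06, "ty": 0.067, "tz": 0, "rx": 0, "ry": 0, "rz": 0, "gripper": 1}, {"tx": 0.06, "ty": 0.067, "tz": 0, "rx": 0, "ry": 0, "rz": 0, "gripper": 1}, {"tx": 0, "ty": 0, "tz": 0, "rx": 0, "ry": 0, "rz": 0, "gripper": 1}, {"tx": 0, "ty": 0, "tz": 0, "rx": 0, "ry": 0, "rz": 0, "gripper": 1}]}}

```text
time_s: 38.25
ee_pos: [645.9, -124.5, 202.6]
ee_rot: [-180.0, 0.0, 5.2]
force: [-1.4, 0.6, -0.1]
gripper_width: 0.1
gripper_force: 0.0
```

```bash
python3 - <<'E'
from h import *
s=env.state(); print(s['ee_pos'],s['ee_rot'],s['gripper_width'])
w=grab('wrist','w10');f=grab('side','s10')
a=cv2.resize(cv2.imread('pics/w10.png')[:240],(640,300),interpolation=cv2.INTER_CUBIC);b=cv2.resize(cv2.imread('pics/s10.png')[130:384,150:420],(319,300),interpolation=cv2.INTER_CUBIC)
o=np.zeros((600,640,3),np.uint8);o[:300]=a;o[300:,:319]=b
c=grab('scene','c10');o[300:,320:]=cv2.resize(cv2.imread('pics/c10.png')[100:340,150:406],(320,300));cv2.imwrite('pics/v13.png',o)
E
```

```text
[ 645.93219692 -124.51035776  202.61407126] [-1.79962092e+02  1.03677969e-02  5.15086544e+00] 0.11084991347394557
```

View pics/v13.png

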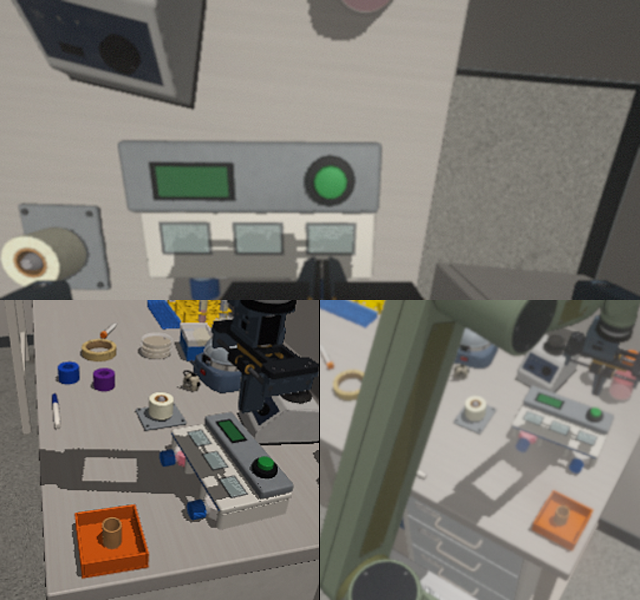

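Core in tray, roll on spindle, both flasks in lanes; the green button is at (331,182).

```bash
python3 - <<'E'
from h import *
w=load('w10');p=env.state()['ee_pos']
for z in(76,80,84):
    b=pt(w,331/1.25,182/1.25,z);d=(b-p);y=np.radians(5.15);print(b,(d[0]*np.cos(y)+d[1]*np.sin(y))/500,(d[0]*np.sin(y)-d[1]*np.cos(y))/500)
f=load('s10');print(pt(f,150+265*270/319,130+(463-300)*254/300,80))
E
```

```text
[ 690.5 -129.8   76. ] 0.08810900255900818 0.019735193548040396
[ 690.9 -129.6   80. ] 0.08894167843709111 0.019408619081710366
[ 691.3 -129.5   84. ] 0.08975640162063177 0.01928123723762998
[ 694.9 -119.9   80. ]
```

{"op": "send_rows", "data": {"motion": [{"tx": 0.045, "ty": 0.008, "tz": 0, "rx": 0, "ry": 0, "rz": 0, "gripper": 1}, {"tx": 0.045, "ty": 0.008, "tz": 0, "rx": 0, "ry": 0, "rz": 0, "gripper": 1}, {"tx": 0, "ty": 0, "tz": 0.09, "rx": 0, "ry": 0, "rz": 0, "gripper": 1}, {"tx": 0, "ty": 0, "tz": 0.09, "rx": 0, "ry": 0, "rz": 0, "gripper": 1}, {"tx": 0, "ty": 0, "tz": 0.03, "rx": 0, "ry": 0, "rz": 0, "gripper": 1}, {"tx": 0, "ty": 0, "tz": 0, "rx": 0, "ry": 0, "rz": 0, "gripper": 1}]}}

```text
time_s: 39.15
ee_pos: [691.6, -128.3, 97.9]
ee_rot: [-180.0, 0.0, 5.2]
force: [0.3, -0.2, 1.0]
gripper_width: 0.2
gripper_force: 0.0
```

{"op": "send_rows", "data": {"motion": [{"tx": 0, "ty": 0, "tz": 0.012, "rx": 0, "ry": 0, "rz": 0, "gripper": 1}, {"tx": 0, "ty": 0, "tz": 0.008, "rx": 0, "ry": 0, "rz": 0, "gripper": 1}, {"tx": 0, "ty": 0, "tz": 0, "rx": 0, "ry": 0, "rz": 0, "gripper": 1}]}}

```text
time_s: 39.52
ee_pos: [693.1, -128.9, 89.4]
ee_rot: [180.0, -0.2, 5.2]
force: [1.4, 0.0, 4.0]
gripper_width: 0.5
gripper_force: 1.5
```

{"op": "send_rows", "data": {"motion": [{"tx": 0, "ty": 0, "tz": 0.004, "rx": 0, "ry": 0, "rz": 0, "gripper": 1}, {"tx": 0, "ty": 0, "tz": 0, "rx": 0, "ry": 0, "rz": 0, "gripper": 1}]}}

```text
time_s: 39.78
ee_pos: [693.0, -128.9, 86.8]
ee_rot: [180.0, -0.2, 5.2]
force: [2.3, -0.0, 4.0]
gripper_width: 0.3
gripper_force: 2.2
```

{"op": "send_rows", "data": {"motion": [{"tx": 0, "ty": 0, "tz": 0.004, "rx": 0, "ry": 0, "rz": 0, "gripper": 1}, {"tx": 0, "ty": 0, "tz": 0, "rx": 0, "ry": 0, "rz": 0, "gripper": 1}, {"tx": 0, "ty": 0, "tz": 0, "rx": 0, "ry": 0, "rz": 0, "gripper": 1}]}}

```text
time_s: 40.15
ee_pos: [693.1, -128.9, 86.2]
ee_rot: [179.9, -0.2, 5.2]
force: [0.1, 1.2, 11.3]
gripper_width: 0.8
gripper_force: 5.4
```

Button bottomed out (11 N). Retreat and do a final check.

{"op": "send_rows", "data": {"motion": [{"tx": 0, "ty": 0, "tz": -0.06, "rx": 0, "ry": 0, "rz": 0, "gripper": 1}, {"tx": 0, "ty": 0, "tz": -0.1, "rx": 0, "ry": 0, "rz": 0, "gripper": 1}, {"tx": 0, "ty": 0, "tz": -0.1, "rx": 0, "ry": 0, "rz": 0, "gripper": 1}, {"tx": -0.1, "ty": 0, "tz": -0.05, "rx": 0, "ry": 0, "rz": 0, "gripper": 1}, {"tx": -0.1, "ty": 0, "tz": 0, "rx": 0, "ry": 0, "rz": 0, "gripper": 1}, {"tx": -0.1, "ty": 0, "tz": 0, "rx": 0, "ry": 0, "rz": 0, "gripper": 1}, {"tx": -0.1, "ty": 0, "tz": 0, "rx": 0, "ry": 0, "rz": 0, "gripper": 1}, {"tx": 0, "ty": 0, "tz": 0, "rx": 0, "ry": 0, "rz": 0, "gripper": 1}, {"tx": 0, "ty": 0, "tz": 0, "rx": 0, "ry": 0, "rz": 0, "gripper": 1}]}}

```text
time_s: 41.28
ee_pos: [492.6, -146.7, 238.6]
ee_rot: [-180.0, 0.0, 5.1]
force: [0.8, 0.4, 0.8]
gripper_width: 0.4
gripper_force: 0.0
```

```bash
python3 - <<'E'
from h import *
s=env.state(); print(s['ee_pos'],s['ee_rot'],s['force'])
w=grab('wrist','w11');f=grab('side','s11')
o=np.zeros((600,640,3),np.uint8);o[:300]=cv2.resize(cv2.imread('pics/w11.png')[:240],(640,300),interpolation=cv2.INTER_CUBIC);o[300:,:500]=cv2.resize(cv2.imread('pics/s11.png')[170:350,160:460],(500,300));cv2.imwrite('pics/v14.png',o)
E
```

```text
[ 492.59336241 -146.73842149  238.57290495] [-1.79972840e+02  4.58638700e-02  5.14825985e+00] [0.78009535 0.40051635 0.8336152 ]
```

View pics/v14.png

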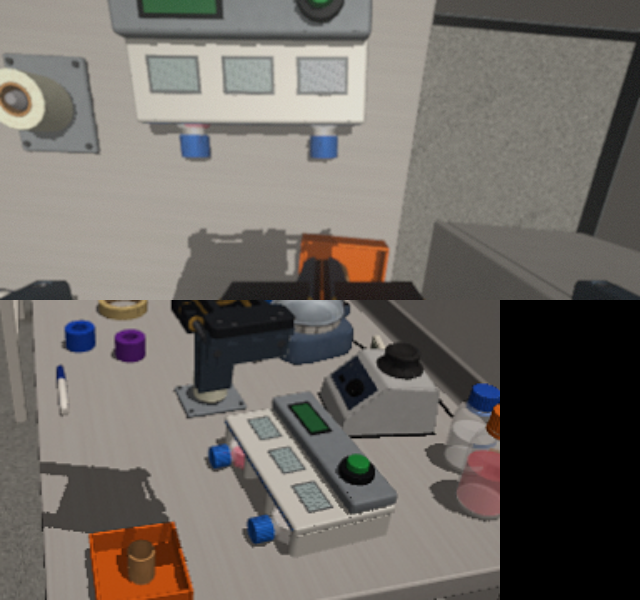

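The final view shows both caps at equal depth at (195,147) and (323,147), the roll seated at (18,97), the core in the tray and the button up. Handing in.

```bash
python3 -c "
from workcell import env
print(env.job_done())"
```

```text
the job is handed in; nothing more can be done
None
```

I handed the job in: the core is in the tray, the roll is seated on the spindle, the two flasks I found on the bench are against the stop, and the start button was pressed and is up again; the hand-in returned no verdict.

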